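# Put the copper cup away behind a roller catch

### The job

Pull the green cupboard's door open through its sprung roller catch, stand the copper cup upright on the cupboard floor next to the white jar, and push the door shut again until the catch snaps and holds it. Do it gently: never let the door be flung open, slammed or pressed hard on its buffer, and leave the jar and everything else on the bench where it is.

Things in the scene. Friction and masses are not known exactly. Their poses are not given: they have to be found in the camera images.
- cupboard: Green steel cupboard fixed to the bench, 200 deep x 250 wide x 280 mm high, milky clear plastic roof and back, open front closed by the door. Origin: centre of its underside; x from the doorway (x = -100 mm) to the back, y to the left seen from the robot, z up. Side walls 10 mm thick; top of its floor z = 8, underside of roof z = 270 mm
- door (a joint): Door angle in rad: 0 (within 0.006) when shut and snapped, grows as the free right edge swings out towards the robot, to 1.9. Stays where left; damped, 1 N m per rad/s. Closing, the catch is met at about 0.035, takes 10 to 14 N at the handle, crest at 0.007; past it the spring draws the door onto its buffer, before it the door springs out. Opening takes about 4 to 6 N
- door_handle (a point): Grip point on the handle: upright steel bar 10 mm thick, 45 mm out from the door's face, its free top end 18 mm above this point (40 mm below the cupboard's top); posts 42 and 72 mm below this point. The posts are sprung: 1 N per mm, 12 mm in or out, so the bar leads the door by that under load. At rest x = -60, y = -212 mm in the frame of door_hinge; axes turn with the door
- door_hinge (a point): Upright hinge axis at the left edge of the doorway (cupboard frame x = -100, y = +123 mm), at half the door's height; axes turn with the door: -y along it to its free edge, -x out of its front. Door panel 246 wide, 14 thick, from z = 6 to 274 mm, front face 15 mm in front of the hinge axis
- roller: White sprung catch roller, 10 mm thick, hung from the roof in the doorway's upper right corner (cupboard frame x = -81, y = -99, z = 254 mm), on a steel bracket reaching left to y = -88 mm. Origin: its centre. A brass ridge inside the door, 222 mm from the hinge, rides under it. The space left of and below it is free
- buffer: Black rubber buffer, 14 mm thick, inside the right edge of the doorway, 150 mm above the bench, on which the shut door rests; origin at its centre. It yields about 1 mm for each 12 N; a snapped door rests on it with about 3 N. More than 30 N on it counts as slammed or crushed
- hearth: Pale fire brick block fixed to the bench, 200 x 200 x 50 mm high; origin at the centre of its underside
- cup: Copper cup (cold), open top, 60 mm across the rim, 48 mm across the foot, 85 mm high, wall 3 mm, 0.1 to 0.25 kg, standing upright on the fire brick; origin at the centre of its underside, z up
- jar: White jar with black lid, 48 mm across, 85 mm high, standing inside the cupboard in the back left corner; origin at the centre of its underside. To be left alone
- green_cup: Green plastic cup, 72 mm across, 95 mm high, on the bench; origin at centre of its underside. To be left alone
- hammer: Hammer 260 mm long lying on the bench; handle towards its own -x. To be left alone
- brush: Brush 200 mm long lying on the bench; handle towards its own -x. To be left alone
- weight: Brass weight, 50 mm across, 70 mm high. To be left alone
- blank: Round copper blank, 90 mm across, 8 mm thick, lying flat. To be left alone
- flux: White bottle with a red cap, 60 mm across, 140 mm high. To be left alone
Things that resemble listed ones, but are neither listed nor needed, are in the scene too. Of the things that look like the cup, the middle-sized one is meant.

How it is judged:
By the outcome, as a careful person would: the job done as asked, in the order asked, and still so for the second after the job is handed in, with the robot touching nothing.
It also fails if it takes over 72 s, if anything falls off the work surface, if the arm or the gripper's body presses on something with over 40 N, if the wrist force passes 120 N, or if a joint passes its speed limit or range.

### The arm

A 6-joint arm with a two-finger parallel gripper is mounted at the origin on the work surface. World frame = base frame: x ahead of the robot, y to its left, z up, the work surface at z = 0. Lengths are in m, angles in rad, forces in N, time in s.
With the tool pointing down it reaches from about 0.35 to 0.85 m from the base axis. Payload 8.1 kg.
Tool frame: the origin (TCP) lies at the centre of the arm's flange, where the gripper is bolted on; the fingertips stand 186 mm ahead of it and the grasp point (between the pads) lies 167 mm ahead of it; z points along the fingers, y is the line along which they close (so a half turn about z gives the same grasp; the last joint's range is limited). The gripper opens to 93 mm and grips with 3 to 60 N. Pads are 15 mm wide; open, the fingers measure 128 mm over their backs; the gripper's body (75 mm by 188 mm) begins 65 mm behind the grasp point.
Start: joints at [-1.239, 0.13, 1.488, -0, 1.523, -0.085], TCP at [0.243, -0.549, 0.405] pointing down, gripper open.
Joint ranges: [-2.96, 2.96], [-0.89, 2.26], [0.02, 2.5], [-1.34, 4.48], [0, 2.73], [-2.66, 2.66]. Speed limits (rad/s): [2.39, 2.39, 2.79, 3.14, 3.14, 3.14].

### API

Orientations are given as a rotation vector (axis times angle).
In Python, from plant import read_state, read_camera, camera_params, robot gives the robot as it stands.
- The arm moves only by the tool carry_out, never from a script. Its argument "targets" is a list of rows, each an object of numbers: "hand": the opening in per cent of the stroke, from 0 (shut) to 100 (fully open); "x", "y", "z": the shift along the tool's x, y, z in m; "ax", "ay", "az": the turn, a rotation vector about the tool's x, y, z in rad. In form: [{"hand": .., "x": .., "y": .., "z": .., "ax": .., "ay": .., "az": ..}, ...]. A call has 1 to 8 rows; each row is the pose to reach, as a shift and turn from the pose commanded when the call began, along the tool's axes at that moment; what a row does not reach only later rows make up. A row lasts 1/8 s, in which the tool goes at most 62.5 mm and 10.7 degrees, less where a joint would pass 70% of its speed; a pose out of reach is approached as far as the arm can. A call with a gripper value outside its range is refused whole. The fingers move at their own pace and stop on an object; "newtons" is the grip in N (left out, the last holds). Time passes only in rows, so rows that repeat a pose let the fingers close. It gives the time, the measured TCP pose, the force, the opening and the grip force at its end, in the units of the state.
- read_state(): the state, without advancing time (a new reading comes with each control period).
- read_camera(name): name is "side" or "top"; returns (picture, depth): 480x640x3 uint8, blue, green, red; 480x640 float32, m along the optical axis (not along the pixel's ray), 0 where there is no reading.
- camera_params(name): a dict with "fx", "fy", "cx", "cy" (pixels), "k1" (the pictures are not rectified: a ray, as slopes to the right and down, at radius r is drawn at 1 + k1 r^2 times it, then the intrinsics apply), "position" and "rotation" of the camera in the world. Camera axes: x right, y up, looking along -z (the intrinsics and any distortion apply to the point x, -y, -z); pixel columns grow to the right and rows downward; lengths in m; the calibration is good to about 2 mm. A picture is of the moment at which its call begins. camera_params takes no time and is no camera call.
- robot.close_job(): hands the job in; it is judged then, once.
The state is a dict: "t": time; "q": joint angles; "dq": joint speeds; "joint_torque": joint torques, N m; "tool_pos": TCP position; "orientation": TCP orientation; "force": force on the tool from outside, world axes, zero at the start; "wrist_torque": the same for the moment, N m; "opening": finger opening in m; "gripper_force": force on a finger pad.
Only numpy, scipy, OpenCV 4.12 (cv2) and the standard library are available. Lean on these libraries where they do the work, as an engineer would, in place of code of your own. Each camera call takes 0.05 s, during which the arm holds its last target. There are 200 camera calls.

## Working session

There is one attempt and no reset: what is moved stays moved. The work goes in short steps, Python scripts to look and compute and a tool call to move; the robot and the scene stay as the last step left them, time stands still between calls to the robot, and variables do not carry over. Pictures are saved under pics/ and viewed, at most 10 in all, crops included, and the job is handed in when it is done.

Besides the shell and the picture viewer there is one more tool, called after ">>>" as name(argument=value, ...), one argument or row to a line, values as JSON. carry_out: Moves the arm, as the interface text tells. Its arguments: {"type":"object","properties":{"targets":{"type":"array","items":{"type":"object","properties":{"hand":{"type":"number"},"x":{"type":"number"},"y":{"type":"number"},"z":{"type":"number"},"ax":{"type":"number"},"ay":{"type":"number"},"az":{"type":"number"}}}},"newtons":{"type":"number"}},"required":["targets"]}

```bash
mkdir -p pics; ls; cat > h.py <<'E'
import numpy as np, cv2
from scipy.spatial.transform import Rotation as R
from plant import read_state, read_camera, camera_params, robot
def cam(n):
    p=camera_params(n); P=np.array(p["position"]); Ro=np.array(p["rotation"])
    if Ro.shape!=(3,3): Ro=(R.from_rotvec(Ro) if Ro.size==3 else R.from_quat(Ro)).as_matrix()
    return p,P,Ro
def rays(n,uv):
    p,P,Ro=cam(n); uv=np.atleast_2d(np.asarray(uv,float))
    K=np.array([[p["fx"],0,p["cx"]],[0,p["fy"],p["cy"]],[0,0,1]])
    s=cv2.undistortPoints(uv.reshape(-1,1,2),K,np.array([p["k1"],0,0,0.])).reshape(-1,2)
    return P,np.c_[s[:,0],-s[:,1],-np.ones(len(s))]@Ro.T
def onz(n,uv,z):
    P,d=rays(n,uv); return P+d*((z-P[2])/d[:,2])[:,None]
def cloud(n,depth,uv):
    P,d=rays(n,uv); uv=np.atleast_2d(uv).astype(int)
    return P+d*depth[uv[:,1],uv[:,0]][:,None]
E
python3 - <<'E'
from h import *
for n in("side","top"):
    im,d=read_camera(n); cv2.imwrite(f"pics/{n}0.png",im); np.savez(f"{n}0.npz",im=im,d=d); print(camera_params(n))
print(read_state())
E
```

```text
pics
{'fx': 556.684021306592, 'fy': 556.684021306592, 'cx': 310.896098838563, 'cy': 244.58897757309526, 'k1': -0.047793324164637885, 'position': array([-0.01901919, -1.21692014,  0.93865798]), 'rotation': array([ 1.03291891, -0.18333164, -0.32775016])}
{'fx': 481.69553379257616, 'fy': 481.69553379257616, 'cx': 316.53947272019866, 'cy': 242.58007597241877, 'k1': -0.12110217739368713, 'position': array([0.24361886, 0.0451518 , 1.37947281]), 'rotation': array([ 0.12751796, -0.15321624, -1.57659387])}
{'t': 0.1, 'q': array([-1.23939381e+00,  1.31087887e-01,  1.48917443e+00, -7.75160497e-06,
        1.52301581e+00, -8.54068991e-02]), 'dq': array([ 1.43560376e-04, -1.03329537e-03, -2.43508823e-03,  3.84848099e-04,
        7.15139698e-05,  5.74608287e-05]), 'joint_torque': array([ 1.18586882e-03, -5.61339426e+01, -4.93095803e+01,  7.70486752e-02,
        2.91348877e-02, -8.76347144e-05]), 'tool_pos': array([ 0.24285375, -0.54842505,  0.40378853]), 'orientation': array([-3.07197982e+00, -6.49648283e-01,  3.36711322e-04]), 'force': array([-0.11909758, -0.24624366, -0.00907211]), 'wrist_torque': array([-0.00902415, -0.01152943, -0.02506959]), 'gripper_force': 0.0, 'opening': 0.0928991046204052}
```

View pics/side0.png

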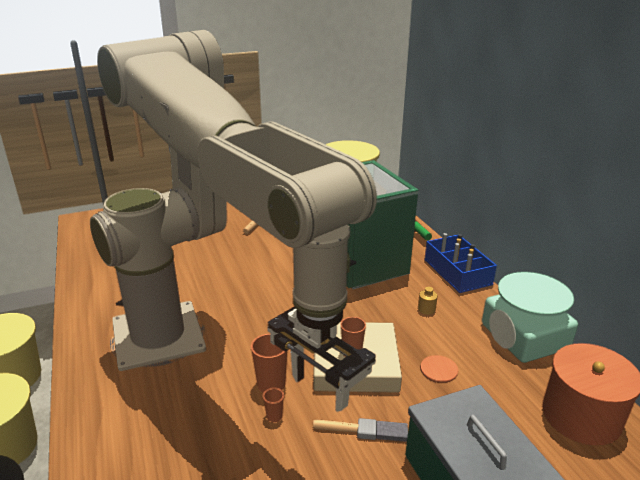

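View pics/top0.png

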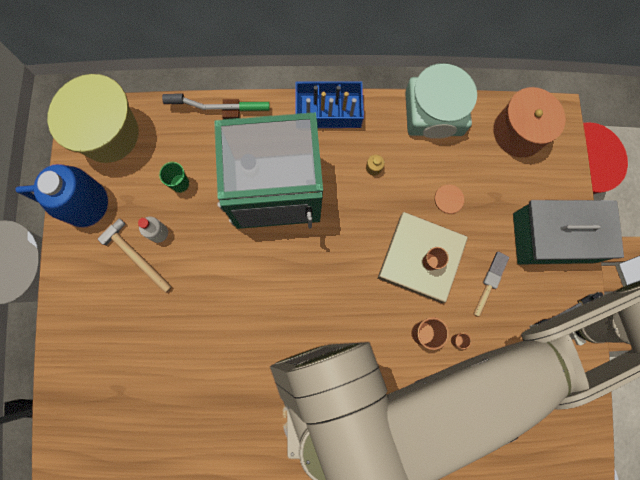

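The top view shows the cupboard (roof corners around (217,118)–(322,190)), its handle at (308,213), the hearth at (424,257) with the middle-sized copper cup at (435,259); bigger and smaller cups stand on the bench at (432,334) and (462,341). The side view confirms this; the arm hides part of the cupboard.

```bash
python3 - <<'E'
from h import *
z=np.load("top0.npz"); im,d=z["im"],z["d"]
print("depth nz",(d>0).mean())
v,u=np.mgrid[0:480,0:640]; uv=np.c_[u.ravel(),v.ravel()]
W=cloud("top",d,uv).reshape(480,640,3)
hsv=cv2.cvtColor(im,cv2.COLOR_BGR2HSV)
# cupboard: box around, high points
box=np.zeros((480,640),bool); box[95:240,200:340]=1
m=box&(d>0)&(abs(W[...,2]-0.28)<0.008)
r=cv2.minAreaRect(W[m][:,:2].astype(np.float32)*1000); print("top",m.sum(),r,cv2.boxPoints(r).round(), np.median(W[m][:,2]))
g=box&(hsv[...,0]>60)&(hsv[...,0]<90)&(hsv[...,1]>120)
c=max(cv2.findContours(g.astype(np.uint8),0,2)[0],key=cv2.contourArea)
print(cv2.approxPolyDP(c,4,True).reshape(-1,2).tolist())
# handle
for p in [(308,213),(308,208),(309,217),(310,211)]: print(p,im[p[1],p[0]],W[p[1],p[0]].round(4))
# hearth
b=np.zeros((480,640),bool); b[200:310,370:475]=1
m=b&(d>0)&(abs(W[...,2]-0.05)<0.008)
r=cv2.minAreaRect(W[m][:,:2].astype(np.float32)*1000); print("hearth",r)
# cup rim
m=b&(d>0)&(W[...,2]>0.125); P=W[m]; r=cv2.minEnclosingCircle(P[:,:2].astype(np.float32)*1000); print("cup",m.sum(),r,P[:,2].max())
q=b&(W[...,2]>0.06)
print("jar-ish",)
cr=cv2.resize(im[100:240,205:335],None,fx=6,fy=4.2,interpolation=cv2.INTER_CUBIC)
cr=cv2.resize(im[100:235,205:340],(590,590),interpolation=cv2.INTER_CUBIC); cv2.imwrite("pics/c1.png",cr)
E
```

```text
depth nz 0.9959537760416667
top 8725 ((651.5588989257812, 141.76983642578125), (218.32432556152344, 250.65199279785156), 4.3214111328125) [[533. 259.]
 [552.   9.]
 [770.  25.]
 [751. 275.]] 0.28065701946338373
[[239, 102], [268, 105], [240, 109], [268, 109], [268, 102]]
(308, 213) [180 187 191] [0.5315 0.0452 0.2027]
(308, 208) [18 18 24] [0.5433 0.0451 0.2072]
(309, 217) [164 170 175] [0.507  0.0429 0.2627]
(310, 211) [33 38 39] [0.5352 0.0401 0.2086]
hearth ((441.9925537109375, -281.4830322265625), (201.80230712890625, 204.13694763183594), 67.98793029785156)
cup 117 ((425.76251220703125, -295.5055847167969), 30.915761947631836) 0.14136990940089467
jar-ish
```

View pics/c1.png

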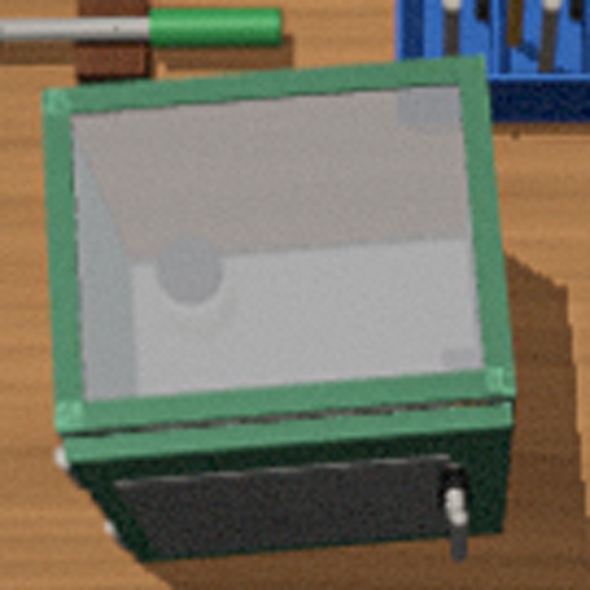

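The crop shows the jar's dark lid at crop (190,270), which is about (248,162) in the full picture. The handle's bar top is at crop (458,550), about (309.5,226) at its lower end.

```bash
cat >> h.py <<'E'
YAW=np.radians(4.32); C0=np.array([.659,.1423,0])
Cx=np.array([np.cos(YAW),np.sin(YAW),0]); Cy=np.array([-np.sin(YAW),np.cos(YAW),0]); Z=np.array([0,0,1.])
def cw(x,y,z): return C0+Cx*x+Cy*y+Z*z   # cupboard->world, m
def wc(p): p=np.asarray(p)-C0; return np.c_[p@Cx,p@Cy,p@Z]
def ori(az,tilt=0,flip=0): # tool z at azimuth az, tilt up from straight down; deg. tool x lies in its vertical plane
    a,t=np.radians([az,tilt]); h=np.array([np.cos(a),np.sin(a),0])
    z=-Z*np.cos(t)+h*np.sin(t); x=h*np.cos(t)+Z*np.sin(t)
    if flip: x=-x
    return np.c_[x,np.cross(z,x),z]
def door(th,lead=0.): # handle point world (z excluded), th rad, lead m inward
    a=YAW-th; c,s=np.cos(a),np.sin(a); p=np.array([-.06+lead,-.212])
    return cw(-.1,.123,0)+np.array([c*p[0]-s*p[1],s*p[0]+c*p[1],0])
def rows(targets,s=None): # list of (grasp point world, R, ) -> rows from present pose
    s=s or read_state(); p0=s["tool_pos"]; R0=R.from_rotvec(s["orientation"]).as_matrix()
    for g,Rt in targets:
        d=R0.T@(np.asarray(g)-.167*Rt[:,2]-p0); w=R.from_matrix(R0.T@Rt).as_rotvec()
        print(*d.round(4),"|",*w.round(3))
def st():
    s=read_state(); Ro=R.from_rotvec(s["orientation"]).as_matrix()
    print("t",round(s["t"],2),"tcp",s["tool_pos"].round(4),"grasp",(s["tool_pos"]+.167*Ro[:,2]).round(4),"q",s["q"].round(2),"F",s["force"].round(1),"op",round(s["opening"],4),"gf",round(s["gripper_force"],1))
    return s
E
python3 - <<'E'
from h import *
print("jar c",wc(onz("top",[(248.5,161.8)],.093)).round(3))
print("handle px at .24",onz("top",[(309,217),(309,216),(309.5,226)],.24).round(4),"expect",door(0))
print("roller/roofs",wc(onz("top",[(217,120),(317,113),(322,190),(220,197)],.28)).round(3))
h=door(0); 
rows([(np.r_[.36,-.15,.33],ori(90)),(np.r_[h[:2],.30],ori(184.3))])
print([door(t).round(3) for t in (0,.5,1,1.5,1.75)])
E
```

```text
jar c [[0.054 0.065 0.093]]
handle px at .24 [[0.5124 0.0428 0.24  ]
 [0.5149 0.0428 0.24  ]
 [0.49   0.0418 0.24  ]] expect [0.50615866 0.04150057 0.        ]
roller/roofs [[ 0.1    0.117  0.28 ]
 [ 0.098 -0.129  0.28 ]
 [-0.1   -0.124  0.28 ]
 [-0.097  0.119  0.28 ]]
0.2684 -0.317 -0.0926 | -0.001 -0.001 -1.154
0.4796 -0.4329 -0.0624 | -0.0 -0.002 -2.8
[array([0.506, 0.042, 0.   ]), array([0.408, 0.089, 0.   ]), array([0.345, 0.178, 0.   ]), array([0.332, 0.286, 0.   ]), array([0.345, 0.339, 0.   ])]
```

>>> carry_out(
  targets=[
    {"x": 0.03,"y": -0.04,"z": -0.02,"az": -0.15},
    {"x": 0.06,"y": -0.08,"z": -0.05,"az": -0.3},
    {"x": 0.1,"y": -0.12,"z": -0.09,"az": -0.45},
    {"x": 0.14,"y": -0.16,"z": -0.09,"az": -0.6},
    {"x": 0.17,"y": -0.2,"z": -0.09,"az": -0.75},
    {"x": 0.2,"y": -0.24,"z": -0.09,"az": -0.9},
    {"x": 0.235,"y": -0.28,"z": -0.09,"az": -1.05},
    {"x": 0.268,"y": -0.317,"z": -0.09,"az": -1.2},
  ],
)

```text
schema error: expected keys hand, x, y, z, ax, ay, az
```

```bash
python3 - <<'E'
from h import *
s=st(); h=door(0); rows([(np.r_[h[:2],.30],ori(184.3)),(np.r_[h[:2],.226],ori(184.3))],s)
E
```

```text
t 0.1 tcp [ 0.2429 -0.5484  0.4038] grasp [ 0.2428 -0.5482  0.2368] q [-1.24  0.13  1.49 -0.    1.52 -0.09] F [-0.1 -0.2 -0. ] op 0.0929 gf 0.0
0.4796 -0.4329 -0.0624 | -0.0 -0.002 -2.8
0.4796 -0.4328 0.0116 | -0.0 -0.002 -2.8
```

>>> carry_out(
  targets=[
    {"hand": 100,"x": 0.03,"y": -0.04,"z": -0.02,"ax": 0,"ay": 0,"az": -0.15},
    {"hand": 100,"x": 0.06,"y": -0.08,"z": -0.05,"ax": 0,"ay": 0,"az": -0.3},
    {"hand": 100,"x": 0.1,"y": -0.12,"z": -0.09,"ax": 0,"ay": 0,"az": -0.45},
    {"hand": 100,"x": 0.14,"y": -0.16,"z": -0.09,"ax": 0,"ay": 0,"az": -0.6},
    {"hand": 100,"x": 0.17,"y": -0.2,"z": -0.09,"ax": 0,"ay": 0,"az": -0.75},
    {"hand": 100,"x": 0.2,"y": -0.24,"z": -0.09,"ax": 0,"ay": 0,"az": -0.9},
    {"hand": 100,"x": 0.235,"y": -0.28,"z": -0.09,"ax": 0,"ay": 0,"az": -1.05},
    {"hand": 100,"x": 0.268,"y": -0.317,"z": -0.09,"ax": 0,"ay": 0,"az": -1.2},
  ],
)

```text
t: 1.1
tool_pos: [0.3597, -0.1486, 0.4945]
orientation: [2.164, 2.277, 0.0]
force: [0.6, -0.2, -0.1]
opening: 0.093
gripper_force: 0.0
```

```bash
python3 - <<'E'
from h import *
s=st(); h=door(0); rows([(np.r_[h[:2],.30],ori(184.3)),(np.r_[h[:2],.226],ori(184.3))],s)
E
```

```text
t 1.1 tcp [ 0.3597 -0.1486  0.4945] grasp [ 0.3597 -0.1485  0.3275] q [-0.52 -0.48  1.87  0.    1.75 -0.57] F [ 0.6 -0.2 -0.1] op 0.093 gf 0.0
0.1824 0.1559 0.0276 | 0.0 0.0 -1.595
0.1824 0.1559 0.1016 | 0.0 0.0 -1.595
```

>>> carry_out(
  targets=[
    {"hand": 100,"x": 0.02,"y": 0.02,"z": 0,"ax": 0,"ay": 0,"az": -0.18},
    {"hand": 100,"x": 0.045,"y": 0.04,"z": 0,"ax": 0,"ay": 0,"az": -0.36},
    {"hand": 100,"x": 0.07,"y": 0.06,"z": 0,"ax": 0,"ay": 0,"az": -0.54},
    {"hand": 100,"x": 0.095,"y": 0.08,"z": 0,"ax": 0,"ay": 0,"az": -0.72},
    {"hand": 100,"x": 0.12,"y": 0.1,"z": 0,"ax": 0,"ay": 0,"az": -0.9},
    {"hand": 100,"x": 0.14,"y": 0.12,"z": 0,"ax": 0,"ay": 0,"az": -1.08},
    {"hand": 100,"x": 0.16,"y": 0.14,"z": 0,"ax": 0,"ay": 0,"az": -1.26},
    {"hand": 80,"x": 0.182,"y": 0.156,"z": 0.01,"ax": 0,"ay": 0,"az": -1.44},
  ],
)

```text
t: 2.1
tool_pos: [0.5078, 0.0395, 0.4849]
orientation: [0.124, 3.138, -0.0]
force: [-0.3, -0.1, -0.6]
opening: 0.0868
gripper_force: 0.0
```

```bash
python3 - <<'E'
from h import *
s=st(); h=door(0); rows([(np.r_[h[:2],.30],ori(184.3)),(np.r_[h[:2],.227],ori(184.3))],s)
im,d=read_camera("side"); cv2.imwrite("pics/s2.png",cv2.resize(im[100:340,230:550],(800,600)))
E
```

```text
t 2.1 tcp [0.5078 0.0395 0.4849] grasp [0.5079 0.0395 0.3179] q [-0.02 -0.14  1.61 -0.    1.67 -1.52] F [-0.3 -0.1 -0.6] op 0.0868 gf 0.0
0.0018 0.0019 0.0179 | -0.0 0.001 -0.154
0.0018 0.0019 0.0909 | -0.0 0.001 -0.154
```

View pics/s2.png

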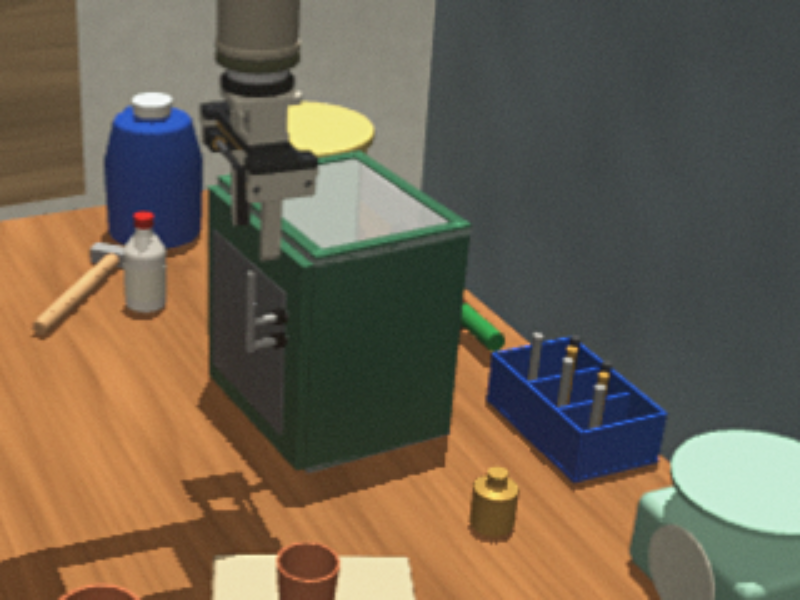

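The picture shows the open gripper above the handle bar, whose top is at crop (251,272), i.e. (330.4,208.8).

```bash
python3 - <<'E'
from h import *
print(onz("side",[(330.4,208.8),(330.4,210)],.24).round(4))
E
```

```text
[[0.521  0.0756 0.24  ]
 [0.5181 0.0687 0.24  ]]
```

>>> carry_out(
  targets=[
    {"hand": 60,"x": 0.002,"y": 0.002,"z": 0.018,"ax": 0,"ay": 0,"az": -0.154},
    {"hand": 50,"x": 0.002,"y": 0.002,"z": 0.03,"ax": 0,"ay": 0,"az": -0.154},
  ],
)

```text
t: 2.4
tool_pos: [0.505, 0.041, 0.4534]
orientation: [0.107, -3.138, -0.0]
force: [-0.4, 0.0, -0.5]
opening: 0.0635
gripper_force: 0.0
```

Bar top must be at z≈0.26: both the depth reading and the side ray agree with that, so the grip point is at z≈0.24.

```bash
python3 - <<'E'
from h import *
print(onz("side",[(330.4,208.8)],.26).round(4)); s=st()
rows([(np.r_[door(0)[:2],.243],ori(184.3))],s)
E
```

```text
[[0.5055 0.0386 0.26  ]]
t 2.4 tcp [0.505  0.041  0.4534] grasp [0.5047 0.041  0.2864] q [-0.02 -0.14  1.67 -0.    1.61 -1.66] F [-0.4  0.  -0.5] op 0.0635 gf 0.0
-0.0012 0.0004 0.0434 | 0.0 -0.002 -0.007
```

>>> carry_out(
  targets=[
    {"hand": 50,"x": -0.001,"y": 0.001,"z": 0.02,"ax": 0,"ay": 0,"az": 0},
    {"hand": 50,"x": -0.001,"y": 0.001,"z": 0.043,"ax": 0,"ay": 0,"az": 0},
    {"hand": 20,"x": -0.001,"y": 0.001,"z": 0.043,"ax": 0,"ay": 0,"az": 0},
    {"hand": 0,"x": -0.001,"y": 0.001,"z": 0.043,"ax": 0,"ay": 0,"az": 0},
    {"hand": 0,"x": -0.001,"y": 0.001,"z": 0.043,"ax": 0,"ay": 0,"az": 0},
    {"hand": 0,"x": -0.001,"y": 0.001,"z": 0.043,"ax": 0,"ay": 0,"az": 0},
    {"hand": 0,"x": -0.001,"y": 0.001,"z": 0.043,"ax": 0,"ay": 0,"az": 0},
  ],
  newtons=35,
)

```text
t: 3.28
tool_pos: [0.5065, 0.0414, 0.4127]
orientation: [-0.108, 3.138, -0.002]
force: [-0.2, -4.8, 2.3]
opening: 0.0092
gripper_force: 35.0
```

```bash
python3 - <<'E'
from h import *
s=st(); p=s["tool_pos"]
for i,t in enumerate([0,.02,.05,.08,.12,.16,.2,.25]):
    print(i,end=" "); rows([(np.r_[door(t)[:2],.243],ori(184.3-np.degrees(t)))],s)
E
```

```text
t 3.27 tcp [0.5065 0.0414 0.4127] grasp [0.5068 0.0411 0.2457] q [-0.02 -0.12  1.73 -0.    1.54 -1.66] F [-0.2 -4.8  2.3] op 0.0092 gf 35.0
0 0.0003 0.0002 0.0027 | -0.002 0.002 -0.006
1 0.0046 0.0014 0.0026 | -0.002 0.002 0.014
2 0.0109 0.0034 0.0026 | -0.002 0.002 0.044
3 0.0171 0.0055 0.0026 | -0.002 0.002 0.074
4 0.0253 0.0087 0.0026 | -0.002 0.002 0.114
5 0.0334 0.0122 0.0026 | -0.002 0.002 0.154
6 0.0414 0.016 0.0026 | -0.001 0.002 0.194
7 0.0511 0.0213 0.0025 | -0.001 0.002 0.244
```

>>> carry_out(
  targets=[
    {"hand": 0,"x": 0.002,"y": 0.001,"z": 0,"ax": 0,"ay": 0,"az": 0},
    {"hand": 0,"x": 0.004,"y": 0.001,"z": 0,"ax": 0,"ay": 0,"az": 0.01},
    {"hand": 0,"x": 0.006,"y": 0.002,"z": 0,"ax": 0,"ay": 0,"az": 0.02},
    {"hand": 0,"x": 0.008,"y": 0.002,"z": 0,"ax": 0,"ay": 0,"az": 0.03},
    {"hand": 0,"x": 0.01,"y": 0.003,"z": 0,"ax": 0,"ay": 0,"az": 0.04},
    {"hand": 0,"x": 0.013,"y": 0.004,"z": 0,"ax": 0,"ay": 0,"az": 0.055},
    {"hand": 0,"x": 0.016,"y": 0.005,"z": 0,"ax": 0,"ay": 0,"az": 0.07},
    {"hand": 0,"x": 0.019,"y": 0.006,"z": 0,"ax": 0,"ay": 0,"az": 0.08},
  ],
)

```text
t: 4.28
tool_pos: [0.4868, 0.0463, 0.4126]
orientation: [0.019, 3.14, -0.002]
force: [-0.4, -5.7, 4.4]
opening: 0.0095
gripper_force: 35.0
```

```bash
python3 - <<'E'
from h import *
s=st()
p=s["tool_pos"]-cw(-.1,.123,0); th=np.arctan2(.06,.212)  # handle angle
a=np.arctan2(p[1],p[0]); print("theta",((np.arctan2(-.212,-.06)+YAW)-a+np.pi)%(2*np.pi)-np.pi,"r",np.hypot(*p[:2]))
for t in [.1,.16,.22,.3,.38,.46,.54,.62]: rows([(np.r_[door(t)[:2],.245],ori(184.3-np.degrees(t)))],s)
E
```

```text
t 4.28 tcp [0.4868 0.0463 0.4126] grasp [0.487  0.0461 0.2456] q [-0.01 -0.18  1.78 -0.    1.54 -1.57] F [-0.4 -5.7  4.4] op 0.0095 gf 35.0
theta 0.09046123456566058 r 0.22038407222362003
0.002 0.0006 0.0006 | -0.001 0.001 0.013
0.0146 0.0048 0.0006 | -0.001 0.001 0.073
0.0268 0.0097 0.0006 | -0.001 0.001 0.133
0.0427 0.0173 0.0006 | -0.001 0.001 0.213
0.0579 0.0262 0.0005 | -0.001 0.001 0.293
0.0724 0.0363 0.0005 | -0.001 0.001 0.373
0.086 0.0475 0.0005 | -0.001 0.001 0.453
0.0987 0.0597 0.0005 | -0.001 0.001 0.533
```

```bash
python3 - <<'E'
from h import *
s=st()
for t in np.arange(.14,1.75,.06): print(round(t,2),end=" ");rows([(np.r_[door(t)[:2],.246],ori(184.3-np.degrees(t)))],s)
E
```

```text
t 4.28 tcp [0.4868 0.0463 0.4126] grasp [0.487  0.0461 0.2456] q [-0.01 -0.18  1.78 -0.    1.54 -1.57] F [-0.4 -5.7  4.4] op 0.0095 gf 35.0
0.14 0.0104 0.0033 -0.0004 | -0.001 0.001 0.053
0.2 0.0228 0.008 -0.0004 | -0.001 0.001 0.113
0.26 0.0349 0.0133 -0.0004 | -0.001 0.001 0.173
0.32 0.0466 0.0194 -0.0004 | -0.001 0.001 0.233
0.38 0.0579 0.0262 -0.0005 | -0.001 0.001 0.293
0.44 0.0689 0.0336 -0.0005 | -0.001 0.001 0.353
0.5 0.0793 0.0417 -0.0005 | -0.001 0.001 0.413
0.56 0.0893 0.0504 -0.0005 | -0.001 0.001 0.473
0.62 0.0987 0.0597 -0.0005 | -0.001 0.001 0.533
0.68 0.1075 0.0695 -0.0006 | -0.001 0.001 0.593
0.74 0.1157 0.0799 -0.0006 | -0.001 0.002 0.653
0.8 0.1233 0.0907 -0.0006 | -0.001 0.002 0.713
0.86 0.1303 0.102 -0.0006 | -0.0 0.002 0.773
0.92 0.1365 0.1136 -0.0006 | -0.0 0.002 0.833
0.98 0.142 0.1256 -0.0007 | -0.0 0.002 0.893
1.04 0.1469 0.1379 -0.0007 | -0.0 0.002 0.953
1.1 0.1509 0.1505 -0.0007 | -0.0 0.002 1.013
1.16 0.1542 0.1633 -0.0007 | -0.0 0.002 1.073
1.22 0.1567 0.1763 -0.0007 | -0.0 0.002 1.133
1.28 0.1585 0.1894 -0.0007 | -0.0 0.002 1.193
1.34 0.1594 0.2026 -0.0008 | -0.0 0.002 1.253
1.4 0.1596 0.2158 -0.0008 | -0.0 0.002 1.313
1.46 0.159 0.229 -0.0008 | 0.0 0.002 1.373
1.52 0.1575 0.2421 -0.0008 | 0.0 0.002 1.433
1.58 0.1553 0.2551 -0.0008 | 0.0 0.002 1.493
1.64 0.1524 0.268 -0.0008 | 0.0 0.002 1.553
1.7 0.1486 0.2807 -0.0008 | 0.0 0.002 1.613
```

>>> carry_out(
  targets=[
    {"hand": 0,"x": 0.01,"y": 0.003,"z": 0,"ax": 0,"ay": 0,"az": 0.05},
    {"hand": 0,"x": 0.021,"y": 0.007,"z": 0,"ax": 0,"ay": 0,"az": 0.1},
    {"hand": 0,"x": 0.033,"y": 0.0125,"z": 0,"ax": 0,"ay": 0,"az": 0.16},
    {"hand": 0,"x": 0.0445,"y": 0.018,"z": 0,"ax": 0,"ay": 0,"az": 0.22},
    {"hand": 0,"x": 0.0555,"y": 0.0245,"z": 0,"ax": 0,"ay": 0,"az": 0.28},
    {"hand": 0,"x": 0.067,"y": 0.032,"z": 0,"ax": 0,"ay": 0,"az": 0.34},
    {"hand": 0,"x": 0.0775,"y": 0.04,"z": 0,"ax": 0,"ay": 0,"az": 0.4},
    {"hand": 0,"x": 0.0875,"y": 0.0485,"z": 0,"ax": 0,"ay": 0,"az": 0.46},
  ],
)

```text
t: 5.28
tool_pos: [0.3994, 0.0959, 0.4126]
orientation: [0.736, 3.053, -0.002]
force: [-2.4, -6.5, 5.6]
opening: 0.0093
gripper_force: 35.0
```

```bash
cat >> h.py <<'E'
def theta(s):
    p=s["tool_pos"]-cw(-.1,.123,0); a=np.arctan2(p[1],p[0])
    t=((np.arctan2(-.212,-.06)+YAW)-a+np.pi)%(2*np.pi)-np.pi; print("theta",round(t,3),"r",round(np.hypot(*p[:2]),4)); return t
E
python3 - <<'E'
from h import *
s=st(); t0=theta(s)
for t in t0+.06*np.arange(1,9): print(round(t,2),end=" ");rows([(np.r_[door(t)[:2],.246],ori(184.3-np.degrees(t)))],s)
E
```

```text
t 5.28 tcp [0.3994 0.0959 0.4126] grasp [0.3995 0.0957 0.2456] q [ 0.11 -0.41  1.96 -0.    1.59 -0.99] F [-2.4 -6.5  5.6] op 0.0093 gf 35.0
theta 0.55 r 0.2208
0.61 0.0125 0.0045 -0.0004 | -0.001 0.001 0.062
0.67 0.0248 0.0092 -0.0004 | -0.001 0.001 0.122
0.73 0.0368 0.0147 -0.0004 | -0.001 0.001 0.182
0.79 0.0485 0.0209 -0.0005 | -0.001 0.001 0.242
0.85 0.0598 0.0278 -0.0005 | -0.001 0.001 0.302
0.91 0.0706 0.0353 -0.0005 | -0.001 0.001 0.362
0.97 0.081 0.0435 -0.0005 | -0.001 0.001 0.422
1.03 0.0909 0.0523 -0.0005 | -0.001 0.001 0.482
```

>>> carry_out(
  targets=[
    {"hand": 0,"x": 0.0125,"y": 0.004,"z": 0,"ax": 0,"ay": 0,"az": 0.06},
    {"hand": 0,"x": 0.0248,"y": 0.009,"z": 0,"ax": 0,"ay": 0,"az": 0.12},
    {"hand": 0,"x": 0.037,"y": 0.0145,"z": 0,"ax": 0,"ay": 0,"az": 0.18},
    {"hand": 0,"x": 0.0485,"y": 0.021,"z": 0,"ax": 0,"ay": 0,"az": 0.24},
    {"hand": 0,"x": 0.06,"y": 0.028,"z": 0,"ax": 0,"ay": 0,"az": 0.3},
    {"hand": 0,"x": 0.0705,"y": 0.0355,"z": 0,"ax": 0,"ay": 0,"az": 0.36},
    {"hand": 0,"x": 0.081,"y": 0.0435,"z": 0,"ax": 0,"ay": 0,"az": 0.42},
    {"hand": 0,"x": 0.091,"y": 0.0525,"z": 0,"ax": 0,"ay": 0,"az": 0.48},
  ],
)

```text
t: 6.28
tool_pos: [0.3418, 0.1844, 0.4126]
orientation: [-1.44, -2.791, 0.001]
force: [-4.7, -4.0, 8.4]
opening: 0.0093
gripper_force: 35.0
```

>>> carry_out(
  targets=[
    {"hand": 0,"x": 0.0125,"y": 0.004,"z": 0,"ax": 0,"ay": 0,"az": 0.06},
    {"hand": 0,"x": 0.0248,"y": 0.009,"z": 0,"ax": 0,"ay": 0,"az": 0.12},
    {"hand": 0,"x": 0.037,"y": 0.0145,"z": 0,"ax": 0,"ay": 0,"az": 0.18},
    {"hand": 0,"x": 0.0485,"y": 0.021,"z": 0,"ax": 0,"ay": 0,"az": 0.24},
    {"hand": 0,"x": 0.06,"y": 0.028,"z": 0,"ax": 0,"ay": 0,"az": 0.3},
    {"hand": 0,"x": 0.0705,"y": 0.0355,"z": 0,"ax": 0,"ay": 0,"az": 0.36},
    {"hand": 0,"x": 0.081,"y": 0.0435,"z": 0,"ax": 0,"ay": 0,"az": 0.42},
    {"hand": 0,"x": 0.091,"y": 0.0525,"z": 0,"ax": 0,"ay": 0,"az": 0.48},
  ],
)

```text
t: 7.28
tool_pos: [0.3318, 0.2894, 0.4126]
orientation: [-2.062, -2.369, 0.0]
force: [-2.1, -2.1, 7.0]
opening: 0.0092
gripper_force: 35.0
```

```bash
python3 - <<'E'
from h import *
s=st(); t0=theta(s)
for t in t0+.06*np.arange(1,9): print(round(t,2),end=" ");rows([(np.r_[door(t)[:2],.246],ori(184.3-np.degrees(t)))],s)
E
```

```text
t 7.28 tcp [0.3318 0.2894 0.4126] grasp [0.3316 0.2895 0.2456] q [ 0.6  -0.32  1.9   0.    1.57  0.46] F [-2.1 -2.1  7. ] op 0.0092 gf 35.0
theta 1.516 r 0.2206
1.58 0.0125 0.0043 -0.0004 | -0.001 -0.001 0.068
1.64 0.0248 0.0092 -0.0004 | -0.001 -0.001 0.128
1.7 0.0368 0.0147 -0.0004 | -0.001 -0.001 0.188
1.76 0.0484 0.021 -0.0004 | -0.001 -0.001 0.248
1.82 0.0597 0.0279 -0.0004 | -0.001 -0.001 0.308
1.88 0.0705 0.0355 -0.0004 | -0.001 -0.001 0.368
1.94 0.0808 0.0438 -0.0004 | -0.001 -0.001 0.428
2.0 0.0906 0.0527 -0.0004 | -0.001 -0.001 0.488
```

>>> carry_out(
  targets=[
    {"hand": 0,"x": 0.0125,"y": 0.004,"z": 0,"ax": 0,"ay": 0,"az": 0.06},
    {"hand": 0,"x": 0.0248,"y": 0.009,"z": 0,"ax": 0,"ay": 0,"az": 0.12},
    {"hand": 0,"x": 0.037,"y": 0.0145,"z": 0,"ax": 0,"ay": 0,"az": 0.18},
    {"hand": 0,"x": 0.0485,"y": 0.021,"z": 0,"ax": 0,"ay": 0,"az": 0.24},
    {"hand": 0,"x": 0.0485,"y": 0.021,"z": 0,"ax": 0,"ay": 0,"az": 0.24},
    {"hand": 40,"x": 0.0485,"y": 0.021,"z": 0,"ax": 0,"ay": 0,"az": 0.24},
    {"hand": 60,"x": 0.0485,"y": 0.021,"z": 0,"ax": 0,"ay": 0,"az": 0.24},
    {"hand": 60,"x": 0.0485,"y": 0.021,"z": -0.02,"ax": 0,"ay": 0,"az": 0.24},
  ],
)

```text
t: 8.28
tool_pos: [0.3459, 0.3393, 0.4305]
orientation: [-2.329, -2.107, 0.006]
force: [-0.2, -0.2, -0.1]
opening: 0.0347
gripper_force: 0.0
```

```bash
python3 - <<'E'
from h import *
s=st(); theta(s)
for g,a,t in [((.35,.25,.36),-20,0),((.40,-.1,.36),-30,20),((.36,-.25,.25),-34.8,45),((.4258,-.2955,.105),-34.8,45)]:
  for f in (0,1): print(f,end=" "); rows([(np.r_[g],ori(a,t,f))],s)
E
```

```text
t 8.28 tcp [0.3459 0.3393 0.4305] grasp [0.3453 0.3389 0.2635] q [ 0.67 -0.19  1.76  0.    1.58  0.77] F [-0.2 -0.2 -0.1] op 0.0347 gf 0.0
theta 1.752 r 0.2199
0 -0.0887 0.0127 -0.0963 | 0.0 0.005 1.82
1 -0.0887 0.0127 -0.0963 | -0.004 0.0 -1.322
0 -0.4085 0.0453 -0.0855 | -0.347 0.229 1.971
1 -0.4085 0.0453 -0.0855 | -0.204 -0.309 -1.134
0 -0.5274 -0.0302 0.0639 | -0.808 0.481 1.954
1 -0.5274 -0.0302 0.0639 | -0.421 -0.708 -1.004
0 -0.5657 0.0403 0.2088 | -0.808 0.481 1.954
1 -0.5657 0.0403 0.2088 | -0.421 -0.708 -1.004
```

>>> carry_out(
  targets=[
    {"hand": 70,"x": 0,"y": 0,"z": -0.05,"ax": 0,"ay": 0,"az": 0},
    {"hand": 100,"x": -0.03,"y": 0.005,"z": -0.09,"ax": 0,"ay": 0,"az": -0.15},
    {"hand": 100,"x": -0.09,"y": 0.01,"z": -0.09,"ax": -0.03,"ay": -0.05,"az": -0.3},
    {"hand": 100,"x": -0.15,"y": 0.02,"z": -0.09,"ax": -0.06,"ay": -0.1,"az": -0.45},
    {"hand": 100,"x": -0.21,"y": 0.025,"z": -0.09,"ax": -0.09,"ay": -0.15,"az": -0.6},
    {"hand": 100,"x": -0.27,"y": 0.03,"z": -0.09,"ax": -0.12,"ay": -0.2,"az": -0.75},
    {"hand": 100,"x": -0.33,"y": 0.035,"z": -0.09,"ax": -0.15,"ay": -0.25,"az": -0.9},
    {"hand": 100,"x": -0.39,"y": 0.045,"z": -0.09,"ax": -0.2,"ay": -0.31,"az": -1.1},
  ],
)

```text
t: 9.28
tool_pos: [0.3514, -0.0217, 0.5234]
orientation: [0.922, 2.68, -0.115]
force: [1.9, 0.3, -0.2]
opening: 0.0926
gripper_force: 0.0
```

```bash
python3 - <<'E'
from h import *
s=st()
im,d=read_camera("top"); np.savez("top1.npz",im=im,d=d); cv2.imwrite("pics/t3.png",im)
v,u=np.mgrid[0:480,0:640]; W=cloud("top",d,np.c_[u.ravel(),v.ravel()]).reshape(480,640,3)
m=(W[...,0]>.2)&(W[...,0]<.58)&(W[...,1]>.2)&(W[...,1]<.36)&(abs(W[...,2]-.274)<.012)
r=cv2.minAreaRect(W[m][:,:2].astype(np.float32)*1000); print("door",m.sum(),r,cv2.boxPoints(r).round())
c=np.r_[.4258,-.2955]; f=np.r_[np.cos(np.radians(-34.8)),np.sin(np.radians(-34.8))]
for t in (40,):
  for b,zz in ((.12,.2),(.0,.107)): rows([(np.r_[c-b*f,zz],ori(-34.8,t,1))],s)
E
```

```text
t 9.28 tcp [ 0.3514 -0.0217  0.5234] grasp [ 0.3945 -0.0505  0.3646] q [-0.13 -0.73  1.99 -0.14  1.6  -1.07] F [ 1.9  0.3 -0.2] op 0.0926 gf 0.0
door 1026 ((449.7587585449219, 272.26812744140625), (65.95475769042969, 289.032470703125), 70.59192657470703) [[302. 289.]
 [575. 193.]
 [597. 255.]
 [324. 351.]]
0.0598 -0.1871 0.1816 | -0.005 -0.383 -0.056
-0.0254 -0.183 0.3072 | -0.005 -0.383 -0.056
```

View pics/t3.png

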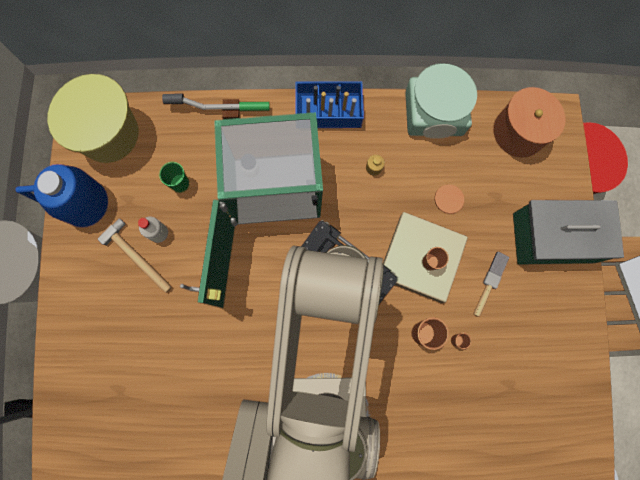

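The picture shows the door standing open at about 1.75 rad with everything else in place. The big cup at (432,334) lies near the approach, so I check its height and the arm's reach.

```bash
cat > k.py <<'E'
from h import *
from scipy.optimize import least_squares
D=[((.2429,-.5484,.4038),(.131,1.489,1.523)),((.3597,-.1486,.4945),(-.48,1.87,1.75)),((.5078,.0395,.4849),(-.14,1.61,1.67)),((.505,.041,.4534),(-.14,1.67,1.61)),((.4868,.0463,.4126),(-.18,1.78,1.54)),((.3994,.0959,.4126),(-.41,1.96,1.59)),((.3318,.2894,.4126),(-.32,1.90,1.57)),((.3459,.3393,.4305),(-.19,1.76,1.58)),((.3514,-.0217,.5234),(-.73,1.99,1.6))]
def fk(p,q):
    a,h,L1,Lx,Lz,d=p; b=q[0]+q[1]; c=b+q[2]
    return np.array([a+L1*np.sin(q[0])+Lx*np.sin(b)+Lz*np.cos(b)+d*np.sin(c), h+L1*np.cos(q[0])+Lx*np.cos(b)-Lz*np.sin(b)+d*np.cos(c)])
f=lambda p: np.concatenate([fk(p,q)-[np.hypot(*t[:2]),t[2]] for t,q in D])
r=least_squares(f,[.05,.4,.45,.45,.0,.1]); P=r.x
def ik(rr,z,tilt):
    g=lambda q: np.r_[fk(P,q)-[rr,z],q.sum()-np.pi+np.radians(tilt)]
    s=least_squares(g,[-.3,1.9,1.2],bounds=([-.89,.02,0],[2.26,2.5,2.73])); return s.x.round(2),np.abs(s.fun).max().round(3)
E
python3 - <<'E'
from k import *
print(P.round(3),np.abs(r.fun).max())
c=np.r_[.4258,-.2955]
for t in (30,40,50,60):
  T=np.radians(t); rr=np.hypot(*c)-.167*np.sin(T); z=.107+.167*np.cos(T)
  p=cw(.04-.167*np.sin(T),0,.06+.167*np.cos(T)); print(t,"hearth",ik(rr,z,t),"cupb",ik(np.hypot(*p[:2]),p[2],t))
z=np.load("top1.npz"); d=z["d"]; v,u=np.mgrid[0:480,0:640]; W=cloud("top",d,np.c_[u.ravel(),v.ravel()]).reshape(480,640,3)
for n,b in (("big",W[310:360,410:450]),("small",W[325:360,450:475]),("cup",W[235:280,418:452])):
  q=b[b[...,2]>b[...,2].max()-.012]; print(n,b[...,2].max(),cv2.minEnclosingCircle(q[:,:2].astype(np.float32)*1000))
for az,t in ((-25,40),(-34.8,50),(-34.8,40)): 
  f=np.r_[np.cos(np.radians(az)),np.sin(np.radians(az))]; print(az,t)
  for bk,zz in ((.1,.2),(.06,.125),(0,.107)): rows([(np.r_[c-bk*f,zz],ori(az,t,1))])
E
```

```text
[-0.004  0.303  0.365  0.56   0.061  0.173] 0.003106750668668279
30 hearth (array([-0.46,  2.34,  0.74]), np.float64(0.0)) cupb (array([0.21, 1.83, 0.58]), np.float64(0.0))
40 hearth (array([-0.6 ,  2.5 ,  0.55]), np.float64(0.0)) cupb (array([0.15, 1.97, 0.32]), np.float64(0.0))
50 hearth (array([-0.48,  2.5 ,  0.26]), np.float64(0.047)) cupb (array([0.13, 2.08, 0.05]), np.float64(0.0))
60 hearth (array([-0.39,  2.5 ,  0.  ]), np.float64(0.081)) cupb (array([-0.04,  2.18,  0.  ]), np.float64(0.079))
big 1.3794728055472012 ((243.61886596679688, 45.151798248291016), 9.999999747378752e-05)
small 1.3794728055472012 ((243.61886596679688, 45.151798248291016), 9.999999747378752e-05)
cup 1.3794728055472012 ((243.61886596679688, 45.151798248291016), 9.999999747378752e-05)
-25 40
0.0416 -0.2166 0.1883 | -0.09 -0.376 -0.196
0.028 -0.2094 0.2719 | -0.09 -0.376 -0.196
-0.022 -0.197 0.3076 | -0.09 -0.376 -0.196
-34.8 50
0.072 -0.1828 0.2005 | -0.01 -0.553 -0.045
0.0576 -0.1823 0.2843 | -0.01 -0.553 -0.045
0.0063 -0.18 0.3202 | -0.01 -0.553 -0.045
-34.8 40
0.0461 -0.1815 0.1874 | -0.006 -0.379 -0.046
0.0316 -0.1811 0.2712 | -0.006 -0.379 -0.046
-0.0196 -0.1788 0.3071 | -0.006 -0.379 -0.046
```

```bash
python3 - <<'E'
from h import *
z=np.load("top1.npz"); d=z["d"]; v,u=np.mgrid[0:480,0:640]; W=cloud("top",d,np.c_[u.ravel(),v.ravel()]).reshape(480,640,3); W[d<=0]=0
for n,b in (("big",W[310:360,410:450]),("cup",W[235:280,418:452])):
  q=b[(b[...,2]>b[...,2].max()-.012)]; print(n,b[...,2].max(),cv2.minEnclosingCircle(q[:,:2].astype(np.float32)*1000))
c=np.r_[.4258,-.2955,.105]; Rt=ori(10,45,1)
rows([(np.r_[.38,-.2,.36],ori(-12,32,1)),(c-.1*Rt[:,2],Rt),(c,Rt)])
E
```

```text
big 0.12696485981848782 ((228.5497283935547, -277.2716064453125), 42.206092834472656)
cup 0.13978538370785154 ((424.7605285644531, -295.5642395019531), 31.169755935668945)
-0.0394 -0.1592 0.0331 | -0.173 -0.232 -0.407
-0.0189 -0.3119 0.2425 | -0.422 -0.433 -0.716
-0.0421 -0.2611 0.3255 | -0.422 -0.433 -0.716
```

>>> carry_out(
  targets=[
    {"hand": 100,"x": -0.01,"y": -0.04,"z": 0.01,"ax": -0.05,"ay": -0.06,"az": -0.1},
    {"hand": 100,"x": -0.02,"y": -0.08,"z": 0.02,"ax": -0.09,"ay": -0.12,"az": -0.2},
    {"hand": 100,"x": -0.03,"y": -0.12,"z": 0.03,"ax": -0.13,"ay": -0.18,"az": -0.3},
    {"hand": 100,"x": -0.039,"y": -0.16,"z": 0.033,"ax": -0.17,"ay": -0.23,"az": -0.4},
    {"hand": 100,"x": -0.035,"y": -0.2,"z": 0.08,"ax": -0.23,"ay": -0.28,"az": -0.48},
    {"hand": 100,"x": -0.03,"y": -0.24,"z": 0.13,"ax": -0.3,"ay": -0.33,"az": -0.56},
    {"hand": 100,"x": -0.025,"y": -0.275,"z": 0.18,"ax": -0.36,"ay": -0.38,"az": -0.64},
    {"hand": 100,"x": -0.019,"y": -0.31,"z": 0.235,"ax": -0.42,"ay": -0.43,"az": -0.716},
  ],
)

```text
t: 10.32
tool_pos: [0.3196, -0.1839, 0.3902]
orientation: [-0.07, 2.43, 0.037]
force: [-0.3, 0.8, 0.3]
opening: 0.0932
gripper_force: 0.0
```

```bash
python3 - <<'E'
from h import *
c=np.r_[.425,-.2955,.105]; Rt=ori(10,45,1); s=st()
rows([(c-.1*Rt[:,2],Rt),(c-.04*Rt[:,2],Rt),(c,Rt)],s)
E
```

```text
t 10.32 tcp [ 0.3196 -0.1839  0.3902] grasp [ 0.4282 -0.1763  0.2636] q [-0.97 -0.89  2.38  0.62  1.3  -2.66] F [-0.3  0.8  0.3] op 0.0932 gf 0.0
0.1297 -0.14 0.0141 | -0.072 -0.074 -0.089
0.1254 -0.1355 0.0738 | -0.072 -0.074 -0.089
0.1226 -0.1325 0.1136 | -0.072 -0.074 -0.089
```

The wrist roll reached its limit (q6 = -2.66), so I need a full kinematic model to choose a grasp orientation.

```bash
cat > k2.py <<'E'
from h import *
from scipy.optimize import least_squares
LO=np.array([-2.96,-.89,.02,-1.34,0,-2.66]);HI=np.array([2.96,2.26,2.5,4.48,2.73,2.66])
def FK(q,p):
    a,h,L1,L2,e,d=p
    A=R.from_euler("z",q[0]); B=A*R.from_euler("y",q[1]); Cc=A*R.from_euler("y",q[1]+q[2])
    T=Cc*R.from_euler("z",q[3])*R.from_euler("y",q[4])*R.from_euler("z",q[5]+np.pi/2)
    return A.apply([a,0,h])+B.apply([0,0,L1])+Cc.apply([e,0,L2])+T.apply([0,0,d]),T
S=read_state()
D=[((.2429,-.5484,.4038),(-1.2394,.131,1.489,0,1.523,-.085)),((.3597,-.1486,.4945),(-.52,-.48,1.87,0,1.75,-.57)),((.5078,.0395,.4849),(-.02,-.14,1.61,0,1.67,-1.52)),((.4868,.0463,.4126),(-.01,-.18,1.78,0,1.54,-1.57)),((.3459,.3393,.4305),(.67,-.19,1.76,0,1.58,.77)),((.3514,-.0217,.5234),(-.13,-.73,1.99,-.14,1.6,-1.07)),((.3196,-.1839,.3902),(-.97,-.89,2.38,.62,1.3,-2.66)),(S["tool_pos"],S["q"])]
# small shoulder y offset via q1 offset
fit=least_squares(lambda p: np.concatenate([FK(np.r_[q],p[:6])[0]+R.from_euler("z",q[0]).apply([0,p[6],0])-t for t,q in D]),[.0,.3,.365,.56,.06,.17,0]); p=fit.x
def fk(q): P,T=FK(q,p[:6]); return P+R.from_euler("z",q[0]).apply([0,p[6],0]),T
def IK(g,Rt,q0):
    t=np.asarray(g)-.167*Rt[:,2]; Ri=R.from_matrix(Rt).inv()
    def f(q): P,T=fk(q); return np.r_[(P-t)*5,(Ri*T).as_rotvec()]
    q0=np.clip(q0,LO+.01,HI-.01); s=least_squares(f,q0,bounds=(LO,HI)); return s.x,np.abs(s.fun).max()
def best(g,Rt,seeds):
    return min((IK(g,Rt,q) for q in seeds),key=lambda r:r[1])
E
python3 - <<'E'
from k2 import *
print(p.round(3),np.abs(fit.fun).max())
P,T=fk(S["q"]); print(P-S["tool_pos"],(T.inv()*R.from_rotvec(S["orientation"])).magnitude())
c=np.r_[.425,-.2955,.105]
for fl in (0,1):
  for az in (-35,-10,10,25,40,60):
    for t in (38,45,52):
      q,e=best(c,ori(az,t,fl),[[-.7,-.4,2.2,.8,1,.5],[-.7,-.4,2.2,.3,.6,-1.5],[-.7,-.4,2.2,.3,.6,1.5],[-.7,0,2.2,1.5,1,-.5],[-.7,0,2.2,3,.4,-1.5]])
      if e<.02: print(fl,az,t,q.round(2),e.round(4))
for fl in (0,1):
  for az in (4.3,10):
    for t in (38,45,52):
      q,e=best(cw(0,0,.063),ori(az,t,fl),[[.2,.1,2,-.3,.3,1.5],[.2,.1,2,-.3,.3,-1.5],[.2,.1,2,3,.3,-1.5],[.2,.1,2,3,.3,0],[.2,.1,2,0,.3,0]])
      if e<.02: print("cupb",fl,az,t,q.round(2),e.round(4))
E
```

```text
[-0.003  0.319  0.37   0.557  0.062  0.193  0.051] 0.0026171319240813062
[0.00033597 0.00024398 0.00077031] 5.431830053100563e-16
0 -35 38 [-0.78 -0.61  2.5   0.18  0.61  1.3 ] 0.0065
0 -10 38 [-1.05 -0.47  2.41  0.68  0.85  0.33] 0.0
0 -10 45 [-1.13 -0.5   2.49  0.88  0.85  0.11] 0.0
0 10 38 [-1.15 -0.24  2.24  0.74  1.08 -0.09] 0.0
0 10 45 [-1.23 -0.21  2.28  0.89  1.11 -0.27] 0.0
0 10 52 [-1.31 -0.15  2.31  1.03  1.16 -0.44] 0.0
0 25 38 [-1.16 -0.06  2.09  0.71  1.23 -0.31] 0.0
0 25 45 [-1.24 -0.01  2.1   0.83  1.28 -0.45] 0.0
0 25 52 [-1.3   0.06  2.11  0.93  1.33 -0.57] 0.0
0 40 38 [-1.14  0.09  1.93  0.65  1.37 -0.49] 0.0
0 40 45 [-1.21  0.16  1.92  0.74  1.43 -0.58] 0.0
0 40 52 [-1.26  0.23  1.91  0.82  1.49 -0.67] 0.0
0 60 38 [-1.09  0.27  1.73  0.55  1.54 -0.69] 0.0
0 60 45 [-1.13  0.35  1.69  0.62  1.61 -0.75] 0.0
0 60 52 [-1.17  0.44  1.65  0.68  1.68 -0.8 ] 0.0
1 -35 38 [-0.78 -0.61  2.5   0.18  0.61 -1.85] 0.0065
1 25 52 [-1.3   0.06  2.11  0.93  1.33  2.57] 0.0
1 40 38 [-1.14  0.09  1.93  0.65  1.37  2.65] 0.0
1 40 45 [-1.21  0.16  1.92  0.74  1.43  2.56] 0.0
1 40 52 [-1.26  0.23  1.91  0.82  1.49  2.47] 0.0
1 60 38 [-1.09  0.27  1.73  0.55  1.54  2.45] 0.0
1 60 45 [-1.13  0.35  1.69  0.62  1.61  2.39] 0.0
1 60 52 [-1.17  0.44  1.65  0.68  1.68  2.34] 0.0
cupb 0 4.3 38 [ 0.17  0.03  2.08 -0.16  0.37  1.79] 0.0
cupb 0 4.3 45 [ 0.18  0.01  2.17 -0.39  0.19  2.03] 0.0
cupb 0 4.3 52 [ 0.18  0.02  2.25  4.3   0.09 -2.66] 0.0033
cupb 0 10 38 [0.12 0.03 2.09 0.1  0.36 1.44] 0.0
cupb 0 10 45 [0.11 0.   2.18 0.24 0.18 1.29] 0.0
cupb 0 10 52 [ 0.11  0.01  2.26  2.15  0.06 -0.62] 0.0
cupb 1 4.3 38 [ 0.17  0.03  2.08 -0.16  0.37 -1.35] 0.0
cupb 1 4.3 45 [ 0.18  0.01  2.17 -0.39  0.19 -1.11] 0.0
cupb 1 4.3 52 [0.18 0.02 2.25 4.36 0.09 0.42] 0.0
cupb 1 10 38 [ 0.12  0.03  2.09  0.1   0.36 -1.7 ] 0.0
cupb 1 10 45 [ 0.11  0.    2.18  0.24  0.18 -1.85] 0.0
cupb 1 10 52 [0.11 0.01 2.26 2.15 0.06 2.53] 0.0
```

```bash
cat >> k2.py <<'E'
def path(q0,q1,n,part=None):
    # rows along joint interpolation, relative to present pose (and to pose after 8 rows)
    base=(S["tool_pos"],R.from_rotvec(S["orientation"]))
    for i in range(1,n+1):
        P,T=fk(q0+(q1-q0)*i/n); d=base[1].inv().apply(P-base[0]); w=(base[1].inv()*T).as_rotvec()
        print(i,*d.round(3),"|",*w.round(2),"| grasp",*(P+T.apply([0,0,.167])).round(2))
E
python3 - <<'E'
from k2 import *
c=np.r_[.425,-.2955,.105]; Rt=ori(25,42)
q1,e=best(c-.1*Rt[:,2]+[0,0,.02],Rt,[[-1.2,0,2.1,.8,1.25,-.4]]); print(q1.round(2),e)
path(S["q"],q1,14)
E
```

```text
[-1.35 -0.18  2.04  0.71  1.5  -0.35] 8.881784197001252e-15
1 0.002 -0.012 -0.0 | -0.01 0.02 0.2 | grasp 0.43 -0.19 0.26
2 0.005 -0.024 0.0 | -0.03 0.03 0.4 | grasp 0.42 -0.2 0.26
3 0.009 -0.037 0.001 | -0.04 0.05 0.61 | grasp 0.42 -0.21 0.25
4 0.014 -0.05 0.001 | -0.04 0.07 0.81 | grasp 0.42 -0.22 0.25
5 0.019 -0.063 0.001 | -0.05 0.09 1.01 | grasp 0.41 -0.23 0.25
6 0.024 -0.076 0.002 | -0.05 0.11 1.22 | grasp 0.41 -0.24 0.24
7 0.03 -0.09 0.002 | -0.06 0.13 1.42 | grasp 0.4 -0.25 0.24
8 0.037 -0.103 0.003 | -0.06 0.15 1.62 | grasp 0.4 -0.26 0.23
9 0.045 -0.117 0.003 | -0.06 0.18 1.83 | grasp 0.39 -0.27 0.23
10 0.053 -0.13 0.003 | -0.06 0.21 2.03 | grasp 0.39 -0.28 0.22
11 0.062 -0.144 0.004 | -0.05 0.24 2.23 | grasp 0.38 -0.29 0.22
12 0.072 -0.157 0.004 | -0.05 0.27 2.43 | grasp 0.38 -0.3 0.21
13 0.083 -0.171 0.005 | -0.04 0.31 2.63 | grasp 0.37 -0.31 0.21
14 0.094 -0.184 0.005 | -0.03 0.35 2.83 | grasp 0.36 -0.32 0.2
```

>>> carry_out(
  targets=[
    {"hand": 100,"x": 0.002,"y": -0.01,"z": -0.01,"ax": -0.01,"ay": 0.02,"az": 0.18},
    {"hand": 100,"x": 0.004,"y": -0.02,"z": -0.02,"ax": -0.02,"ay": 0.03,"az": 0.36},
    {"hand": 100,"x": 0.008,"y": -0.03,"z": -0.02,"ax": -0.04,"ay": 0.05,"az": 0.54},
    {"hand": 100,"x": 0.012,"y": -0.045,"z": -0.02,"ax": -0.04,"ay": 0.06,"az": 0.72},
    {"hand": 100,"x": 0.016,"y": -0.056,"z": -0.02,"ax": -0.05,"ay": 0.08,"az": 0.9},
    {"hand": 100,"x": 0.02,"y": -0.068,"z": -0.02,"ax": -0.05,"ay": 0.1,"az": 1.08},
    {"hand": 100,"x": 0.026,"y": -0.08,"z": -0.02,"ax": -0.05,"ay": 0.12,"az": 1.26},
    {"hand": 100,"x": 0.032,"y": -0.09,"z": -0.02,"ax": -0.06,"ay": 0.14,"az": 1.44},
  ],
)

```text
t: 11.32
tool_pos: [0.2888, -0.2758, 0.386]
orientation: [1.649, 2.085, 0.742]
force: [0.8, -1.3, -0.4]
opening: 0.0932
gripper_force: 0.0
```

```bash
python3 - <<'E'
from k2 import *
st(); c=np.r_[.425,-.2955,.105]; Rt=ori(25,42)
q1,e=best(c-.1*Rt[:,2]+[0,0,.01],Rt,[[-1.2,0,2.1,.8,1.25,-.4]]); print(q1.round(2),e)
path(S["q"],q1,8)
E
```

```text
t 11.32 tcp [ 0.2888 -0.2758  0.386 ] grasp [ 0.3875 -0.2476  0.2543] q [-1.2  -0.57  2.19  0.66  1.47 -1.48] F [ 0.8 -1.3 -0.4] op 0.0932 gf 0.0
[-1.35 -0.17  2.05  0.72  1.48 -0.37] 1.3877787807814457e-15
1 -0.012 -0.007 0.002 | -0.0 0.02 0.18 | grasp 0.39 -0.26 0.25
2 -0.023 -0.016 0.005 | -0.0 0.03 0.35 | grasp 0.38 -0.27 0.24
3 -0.035 -0.025 0.008 | -0.0 0.05 0.53 | grasp 0.38 -0.28 0.23
4 -0.046 -0.035 0.011 | 0.0 0.06 0.7 | grasp 0.38 -0.29 0.23
5 -0.057 -0.046 0.015 | 0.0 0.08 0.88 | grasp 0.38 -0.3 0.22
6 -0.068 -0.057 0.018 | 0.01 0.1 1.05 | grasp 0.37 -0.31 0.21
7 -0.078 -0.068 0.022 | 0.02 0.11 1.23 | grasp 0.37 -0.31 0.2
8 -0.088 -0.081 0.026 | 0.03 0.13 1.4 | grasp 0.36 -0.32 0.19
```

>>> carry_out(
  targets=[
    {"hand": 100,"x": -0.012,"y": -0.007,"z": 0,"ax": 0,"ay": 0.02,"az": 0.18},
    {"hand": 100,"x": -0.023,"y": -0.016,"z": 0,"ax": 0,"ay": 0.03,"az": 0.35},
    {"hand": 100,"x": -0.035,"y": -0.025,"z": 0,"ax": 0,"ay": 0.05,"az": 0.53},
    {"hand": 100,"x": -0.046,"y": -0.035,"z": 0.005,"ax": 0,"ay": 0.06,"az": 0.7},
    {"hand": 100,"x": -0.057,"y": -0.046,"z": 0.01,"ax": 0,"ay": 0.08,"az": 0.88},
    {"hand": 100,"x": -0.068,"y": -0.057,"z": 0.015,"ax": 0.01,"ay": 0.1,"az": 1.05},
    {"hand": 100,"x": -0.078,"y": -0.068,"z": 0.02,"ax": 0.02,"ay": 0.11,"az": 1.23},
    {"hand": 100,"x": -0.088,"y": -0.081,"z": 0.026,"ax": 0.03,"ay": 0.13,"az": 1.4},
  ],
)

```text
t: 12.32
tool_pos: [0.2633, -0.3714, 0.3133]
orientation: [-2.731, -0.609, -1.043]
force: [1.0, -0.0, -0.5]
opening: 0.0925
gripper_force: 0.0
```

```bash
python3 - <<'E'
from h import *
s=st(); c=np.r_[.425,-.2955,.105]; Rt=ori(25,42)
rows([(c-.1*Rt[:,2],Rt),(c-.05*Rt[:,2],Rt),(c,Rt)],s)
im,d=read_camera("side"); cv2.imwrite("pics/s4.png",cv2.resize(im[230:470,200:520],(800,600)))
E
```

```text
t 12.32 tcp [ 0.2633 -0.3714  0.3133] grasp [ 0.3641 -0.3242  0.1888] q [-1.35 -0.17  2.04  0.71  1.48 -0.36] F [ 1.  -0.  -0.5] op 0.0925 gf 0.0
-0.0066 -0.0005 0.0073 | -0.001 0.004 0.002
-0.0065 -0.0004 0.0573 | -0.001 0.004 0.002
-0.0063 -0.0004 0.1073 | -0.001 0.004 0.002
```

View pics/s4.png

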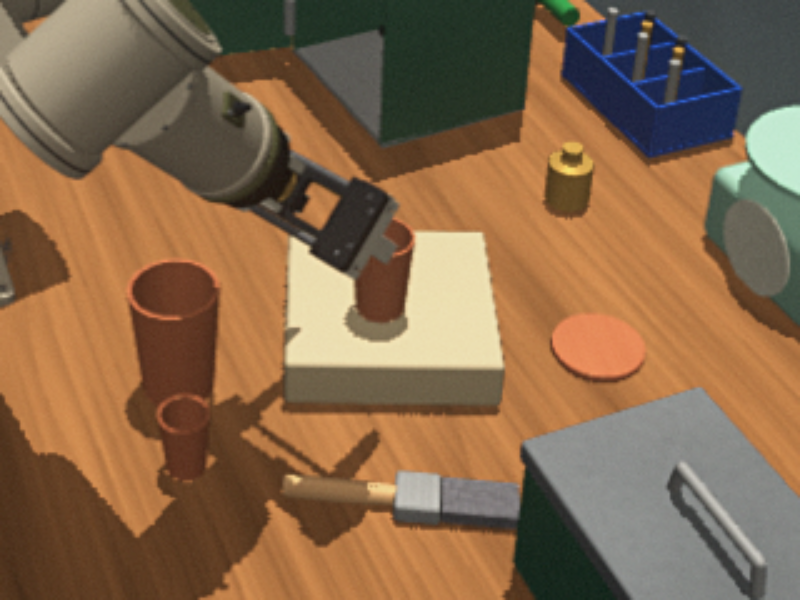

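The gripper is lined up with the cup (crop (385,270)) and everything around is clear.

>>> carry_out(
  targets=[
    {"hand": 100,"x": -0.0065,"y": 0,"z": 0.02,"ax": 0,"ay": 0.004,"az": 0},
    {"hand": 100,"x": -0.0065,"y": 0,"z": 0.045,"ax": 0,"ay": 0.004,"az": 0},
    {"hand": 100,"x": -0.0065,"y": 0,"z": 0.07,"ax": 0,"ay": 0.004,"az": 0},
    {"hand": 100,"x": -0.0065,"y": 0,"z": 0.095,"ax": 0,"ay": 0.004,"az": 0},
    {"hand": 100,"x": -0.0065,"y": 0,"z": 0.107,"ax": 0,"ay": 0.004,"az": 0},
    {"hand": 70,"x": -0.0065,"y": 0,"z": 0.107,"ax": 0,"ay": 0.004,"az": 0},
    {"hand": 40,"x": -0.0065,"y": 0,"z": 0.107,"ax": 0,"ay": 0.004,"az": 0},
    {"hand": 40,"x": -0.0065,"y": 0,"z": 0.107,"ax": 0,"ay": 0.004,"az": 0},
  ],
  newtons=18,
)

```text
t: 13.38
tool_pos: [0.3231, -0.3431, 0.2289]
orientation: [-2.73, -0.615, -1.05]
force: [-0.1, 0.4, 0.0]
opening: 0.0675
gripper_force: 0.0
```

```bash
python3 - <<'E'
from k2 import *
st(); Rt=ori(4.3,42)
for x in (-.20,-.1,0): print(best(cw(x,0,.066),Rt,[[.17,.02,2.1,-.2,.3,1.9]]))
q1,e=best(np.r_[.42,-.2,.30],ori(10,35),[S["q"]]); print(q1.round(2),e); rows([(np.r_[.425,-.2955,.17],Rt),(np.r_[.42,-.2,.30],ori(10,35))])
E
```

```text
t 13.38 tcp [ 0.3231 -0.3431  0.2289] grasp [ 0.4244 -0.2959  0.1048] q [-1.2  -0.04  2.1   0.78  1.26 -0.4 ] F [-0.1  0.4  0. ] op 0.0675 gf 0.0
(array([ 0.3121484 , -0.48886918,  2.5       , -0.36629905,  0.59507149,
        2.08335796]), np.float64(0.1550947057235469))
(array([ 0.2007355 , -0.28955646,  2.40460371, -0.27968623,  0.30873225,
        1.93151668]), np.float64(1.6764367671839864e-13))
(array([ 0.17197421,  0.01226647,  2.13788936, -0.24659148,  0.26849081,
        1.8810193 ]), np.float64(2.6171835532107224e-11))
[-0.99 -0.71  2.18  0.56  1.43  0.4 ] 8.805956561164232e-09
0.0498 -0.0393 -0.0432 | -0.242 -0.001 0.275
0.1813 -0.1124 -0.1172 | -0.163 -0.122 0.212
```

>>> carry_out(
  targets=[
    {"hand": 30,"x": 0,"y": 0,"z": 0,"ax": 0,"ay": 0,"az": 0},
    {"hand": 30,"x": 0,"y": 0,"z": 0,"ax": 0,"ay": 0,"az": 0},
    {"hand": 30,"x": 0,"y": 0,"z": 0,"ax": 0,"ay": 0,"az": 0},
    {"hand": 30,"x": 0.003,"y": 0,"z": -0.004,"ax": 0,"ay": 0,"az": 0},
    {"hand": 30,"x": 0.013,"y": 0,"z": -0.015,"ax": 0,"ay": 0,"az": 0},
    {"hand": 30,"x": 0.027,"y": 0,"z": -0.03,"ax": 0,"ay": 0,"az": 0},
    {"hand": 30,"x": 0.04,"y": 0,"z": -0.045,"ax": 0,"ay": 0,"az": 0},
    {"hand": 30,"x": 0.0535,"y": 0,"z": -0.0595,"ax": 0,"ay": 0,"az": 0},
  ],
)

```text
t: 14.38
tool_pos: [0.3232, -0.3424, 0.3101]
orientation: [-2.729, -0.615, -1.049]
force: [0.3, -0.2, -2.5]
opening: 0.0564
gripper_force: 18.0
```

```bash
python3 - <<'E'
from k2 import *
st(); Rt=ori(4.3,42)
# entry pose: cup in front of doorway
for x,z,t in ((-.15,.066,42),(-.13,.075,42),(-.16,.12,42),(-.16,.12,30)):
    q,e=best(cw(x,0,z),ori(4.3,t),[[.2,-.2,2.4,-.25,.3,1.9]]); print(x,z,t,q.round(2),e.round(4))
q1,e=best(cw(-.16,0,.12),ori(4.3,30),[[.2,-.2,2.4,-.25,.3,1.9]])
path(S["q"],q1,16)
E
```

```text
t 14.38 tcp [ 0.3232 -0.3424  0.3101] grasp [ 0.4244 -0.2951  0.186 ] q [-1.2  -0.17  2.06  0.75  1.38 -0.27] F [ 0.3 -0.2 -2.5] op 0.0564 gf 18.0
-0.15 0.066 42 [ 0.23 -0.44  2.5  -0.3   0.41  1.97] 0.041
-0.13 0.075 42 [ 0.21 -0.43  2.49 -0.26  0.37  1.91] 0.0
-0.16 0.12 42 [ 0.24 -0.63  2.5  -0.22  0.59  1.88] 0.0408
-0.16 0.12 30 [ 0.2  -0.5   2.35 -0.09  0.78  1.74] 0.0
1 0.018 -0.016 0.026 | 0.03 -0.06 0.05 | grasp 0.44 -0.27 0.17
2 0.034 -0.033 0.05 | 0.05 -0.12 0.09 | grasp 0.45 -0.24 0.16
3 0.05 -0.052 0.073 | 0.05 -0.18 0.12 | grasp 0.45 -0.21 0.15
4 0.064 -0.073 0.093 | 0.05 -0.23 0.16 | grasp 0.46 -0.19 0.14
5 0.078 -0.094 0.112 | 0.04 -0.28 0.18 | grasp 0.47 -0.16 0.13
6 0.09 -0.116 0.13 | 0.01 -0.32 0.2 | grasp 0.47 -0.14 0.12
7 0.103 -0.139 0.146 | -0.01 -0.35 0.22 | grasp 0.48 -0.11 0.12
8 0.114 -0.162 0.16 | -0.04 -0.37 0.24 | grasp 0.48 -0.09 0.11
9 0.125 -0.187 0.173 | -0.07 -0.38 0.25 | grasp 0.48 -0.06 0.11
10 0.135 -0.212 0.184 | -0.11 -0.39 0.26 | grasp 0.49 -0.04 0.11
11 0.144 -0.238 0.194 | -0.14 -0.38 0.26 | grasp 0.49 -0.02 0.1
12 0.153 -0.265 0.203 | -0.17 -0.36 0.27 | grasp 0.5 0.01 0.11
13 0.162 -0.293 0.21 | -0.19 -0.33 0.28 | grasp 0.5 0.04 0.11
14 0.169 -0.322 0.216 | -0.21 -0.3 0.28 | grasp 0.5 0.07 0.11
15 0.176 -0.351 0.22 | -0.21 -0.25 0.29 | grasp 0.5 0.1 0.11
16 0.181 -0.382 0.222 | -0.21 -0.21 0.3 | grasp 0.5 0.13 0.12
```

>>> carry_out(
  targets=[
    {"hand": 30,"x": 0.018,"y": -0.016,"z": 0.02,"ax": 0.03,"ay": -0.06,"az": 0.05},
    {"hand": 30,"x": 0.034,"y": -0.033,"z": 0.04,"ax": 0.05,"ay": -0.12,"az": 0.09},
    {"hand": 30,"x": 0.05,"y": -0.052,"z": 0.06,"ax": 0.05,"ay": -0.18,"az": 0.12},
    {"hand": 30,"x": 0.064,"y": -0.073,"z": 0.08,"ax": 0.05,"ay": -0.23,"az": 0.16},
    {"hand": 30,"x": 0.078,"y": -0.094,"z": 0.1,"ax": 0.04,"ay": -0.28,"az": 0.18},
    {"hand": 30,"x": 0.09,"y": -0.116,"z": 0.12,"ax": 0.01,"ay": -0.32,"az": 0.2},
    {"hand": 30,"x": 0.103,"y": -0.139,"z": 0.14,"ax": -0.01,"ay": -0.35,"az": 0.22},
    {"hand": 30,"x": 0.114,"y": -0.162,"z": 0.155,"ax": -0.04,"ay": -0.37,"az": 0.24},
  ],
)

```text
t: 15.38
tool_pos: [0.4247, -0.1143, 0.2696]
orientation: [-2.961, -0.297, -0.513]
force: [0.6, -0.5, -1.4]
opening: 0.0566
gripper_force: 17.9
```

```bash
python3 - <<'E'
from k2 import *
st()
q1,e=best(cw(-.16,0,.12),ori(4.3,30),[[.2,-.2,2.4,-.25,.3,1.9]])
path(S["q"],q1,8)
E
```

```text
t 15.38 tcp [ 0.4247 -0.1143  0.2696] grasp [ 0.4781 -0.0888  0.1134] q [-0.51 -0.35  2.21  0.33  1.09  0.74] F [ 0.6 -0.5 -1.4] op 0.0566 gf 17.9
1 0.009 -0.027 0.009 | -0.03 -0.01 0.02 | grasp 0.48 -0.07 0.11
2 0.016 -0.055 0.016 | -0.06 -0.01 0.03 | grasp 0.49 -0.04 0.11
3 0.022 -0.083 0.023 | -0.09 0.0 0.05 | grasp 0.49 -0.02 0.11
4 0.027 -0.111 0.028 | -0.12 0.02 0.06 | grasp 0.49 0.01 0.11
5 0.03 -0.141 0.032 | -0.13 0.05 0.07 | grasp 0.5 0.04 0.11
6 0.032 -0.171 0.035 | -0.14 0.09 0.08 | grasp 0.5 0.07 0.11
7 0.033 -0.202 0.037 | -0.15 0.13 0.08 | grasp 0.5 0.1 0.11
8 0.031 -0.233 0.038 | -0.14 0.18 0.09 | grasp 0.5 0.13 0.12
```

>>> carry_out(
  targets=[
    {"hand": 30,"x": 0.009,"y": -0.027,"z": 0.009,"ax": -0.03,"ay": -0.01,"az": 0.02},
    {"hand": 30,"x": 0.016,"y": -0.055,"z": 0.016,"ax": -0.06,"ay": -0.01,"az": 0.03},
    {"hand": 30,"x": 0.022,"y": -0.083,"z": 0.023,"ax": -0.09,"ay": 0,"az": 0.05},
    {"hand": 30,"x": 0.027,"y": -0.111,"z": 0.028,"ax": -0.12,"ay": 0.02,"az": 0.06},
    {"hand": 30,"x": 0.03,"y": -0.141,"z": 0.032,"ax": -0.13,"ay": 0.05,"az": 0.07},
    {"hand": 30,"x": 0.032,"y": -0.171,"z": 0.035,"ax": -0.14,"ay": 0.09,"az": 0.08},
    {"hand": 30,"x": 0.033,"y": -0.202,"z": 0.037,"ax": -0.15,"ay": 0.13,"az": 0.08},
    {"hand": 30,"x": 0.031,"y": -0.233,"z": 0.038,"ax": -0.14,"ay": 0.18,"az": 0.09},
  ],
)

```text
t: 16.38
tool_pos: [0.4149, 0.1236, 0.2651]
orientation: [-3.012, -0.113, -0.815]
force: [0.3, -0.3, -1.3]
opening: 0.0569
gripper_force: 18.0
```

```bash
python3 - <<'E'
from k2 import *
st()
rows([(cw(-.12,0,.095),ori(4.3,42)),(cw(-.1,0,.085),ori(4.3,42)),(cw(-.05,0,.08),ori(4.3,42)),(cw(0,0,.075),ori(4.3,42)),(cw(0,0,.0645),ori(4.3,42))],S)
im,d=read_camera("top"); m=im[150:330,180:380]; cv2.imwrite("pics/t5.png",cv2.resize(m,(660,594)))
E
```

```text
t 16.38 tcp [0.4149 0.1236 0.2651] grasp [0.4989 0.1299 0.1209] q [ 0.2  -0.51  2.36 -0.09  0.77  1.74] F [ 0.3 -0.3 -1.3] op 0.0569 gf 18.0
-0.0119 -0.0003 0.0463 | 0.0 0.204 -0.0
0.0003 -0.0003 0.065 | 0.0 0.204 -0.0
0.041 -0.0004 0.0945 | 0.0 0.204 -0.0
0.0816 -0.0004 0.1241 | 0.0 0.204 -0.0
0.0763 -0.0004 0.1331 | 0.0 0.204 -0.0
```

View pics/t5.png

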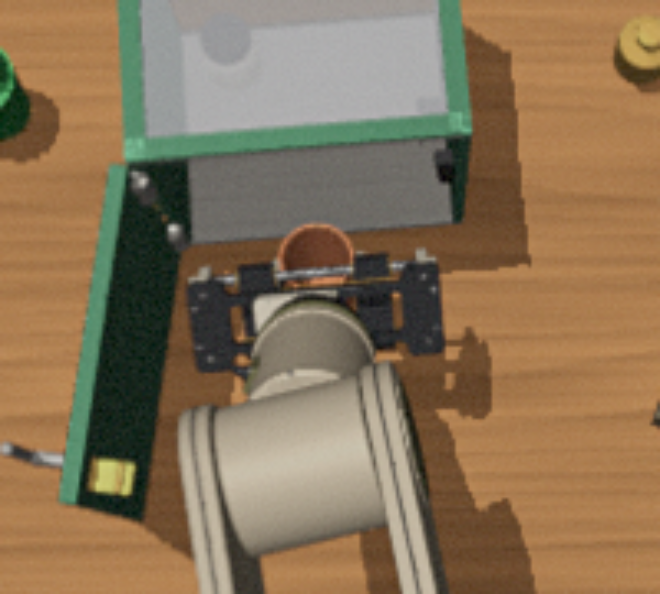

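The picture shows the cup just in front of the doorway, with the gripper body's right end close to the line of the black buffer (crop (445,165)). I check that gap before going in.

```bash
python3 - <<'E'
from h import *
print("buffer left edge c",wc(onz("top",[(180+436/3.3,150+165/3.3)],.15)).round(3), "jar",wc(onz("top",[(180+226/3.3,150+40/3.3)],.093)).round(3))
Rt=ori(4.3,42)
for x,z in ((-.12,.095),(-.1,.088),(-.08,.085),(-.06,.08),(-.04,.078),(-.02,.076),(0,.075)): rows([(cw(x,.003,z),Rt)])
E
```

```text
buffer left edge c [[-0.087 -0.102  0.15 ]] jar [[0.053 0.065 0.093]]
-0.0113 -0.001 0.0464 | -0.002 0.203 -0.002
0.0024 -0.001 0.0626 | -0.002 0.203 -0.002
0.0181 -0.001 0.0753 | -0.002 0.203 -0.002
0.0328 -0.001 0.0897 | -0.002 0.203 -0.002
0.0491 -0.001 0.1015 | -0.002 0.203 -0.002
0.0653 -0.001 0.1134 | -0.002 0.203 -0.002
0.082 -0.001 0.1244 | -0.002 0.203 -0.002
```

>>> carry_out(
  targets=[
    {"hand": 30,"x": -0.006,"y": -0.001,"z": 0.023,"ax": 0,"ay": 0.1,"az": 0},
    {"hand": 30,"x": -0.011,"y": -0.001,"z": 0.046,"ax": 0,"ay": 0.203,"az": 0},
    {"hand": 30,"x": 0.002,"y": -0.001,"z": 0.062,"ax": 0,"ay": 0.203,"az": 0},
    {"hand": 30,"x": 0.018,"y": -0.001,"z": 0.075,"ax": 0,"ay": 0.203,"az": 0},
    {"hand": 30,"x": 0.033,"y": -0.001,"z": 0.09,"ax": 0,"ay": 0.203,"az": 0},
    {"hand": 30,"x": 0.049,"y": -0.001,"z": 0.1015,"ax": 0,"ay": 0.203,"az": 0},
    {"hand": 30,"x": 0.065,"y": -0.001,"z": 0.113,"ax": 0,"ay": 0.203,"az": 0},
    {"hand": 30,"x": 0.08,"y": -0.001,"z": 0.123,"ax": 0,"ay": 0.203,"az": 0},
  ],
)

```text
t: 17.42
tool_pos: [0.5465, 0.1331, 0.1983]
orientation: [-2.91, -0.109, -1.11]
force: [0.3, 0.1, -1.3]
opening: 0.0561
gripper_force: 18.0
```

```bash
python3 - <<'E'
from h import *
s=st(); Rt=ori(4.3,42); g=s["tool_pos"]+.167*R.from_rotvec(s["orientation"]).as_matrix()[:,2]; print(wc(g))
for x,z in ((0,.072),(0.002,.066),(.002,.063),(.002,.061)): rows([(cw(x,.003,z),Rt)],s)
E
```

```text
t 17.43 tcp [0.5465 0.1331 0.1983] grasp [0.6574 0.1412 0.0737] q [ 0.17 -0.01  2.14 -0.23  0.29  1.86] F [ 0.3  0.1 -1.3] op 0.0561 gf 18.0
[[-0.00164518 -0.00095845  0.07373235]]
-0.0006 -0.0037 0.0024 | 0.001 0.004 0.0
-0.0031 -0.0037 0.0082 | 0.001 0.004 0.0
-0.0051 -0.0037 0.0104 | 0.001 0.004 0.0
-0.0065 -0.0037 0.0119 | 0.001 0.004 0.0
```

>>> carry_out(
  targets=[
    {"hand": 30,"x": -0.001,"y": -0.002,"z": 0.003,"ax": 0,"ay": 0.004,"az": 0},
    {"hand": 30,"x": -0.003,"y": -0.002,"z": 0.006,"ax": 0,"ay": 0.004,"az": 0},
    {"hand": 30,"x": -0.004,"y": -0.002,"z": 0.008,"ax": 0,"ay": 0.004,"az": 0},
    {"hand": 30,"x": -0.0048,"y": -0.002,"z": 0.0098,"ax": 0,"ay": 0.004,"az": 0},
    {"hand": 30,"x": -0.0048,"y": -0.002,"z": 0.0098,"ax": 0,"ay": 0.004,"az": 0},
  ],
)

```text
t: 18.05
tool_pos: [0.5482, 0.1355, 0.1871]
orientation: [-2.907, -0.111, -1.116]
force: [-0.8, 0.7, -2.7]
opening: 0.0563
gripper_force: 18.0
```

```bash
python3 - <<'E'
from h import *
s=st(); Rt=ori(4.3,42)
im,d=read_camera("side"); cv2.imwrite("pics/s6.png",cv2.resize(im[150:330,290:450],(640,720))[:600])
E
```

```text
t 18.05 tcp [0.5482 0.1355 0.1871] grasp [0.6596 0.1437 0.063 ] q [ 0.17  0.03  2.13 -0.26  0.26  1.9 ] F [-0.8  0.7 -2.7] op 0.0563 gf 18.0
```

>>> carry_out(
  targets=[
    {"hand": 30,"x": -0.0007,"y": 0,"z": 0.0007,"ax": 0,"ay": 0,"az": 0},
    {"hand": 30,"x": -0.0014,"y": 0,"z": 0.0015,"ax": 0,"ay": 0,"az": 0},
    {"hand": 30,"x": -0.0014,"y": 0,"z": 0.0015,"ax": 0,"ay": 0,"az": 0},
  ],
)

```text
t: 18.48
tool_pos: [0.5492, 0.1355, 0.1864]
orientation: [-2.906, -0.111, -1.12]
force: [-3.0, -1.9, 6.1]
opening: 0.0566
gripper_force: 17.8
```

>>> carry_out(
  targets=[
    {"hand": 62,"x": -0.0005,"y": 0,"z": 0.0003,"ax": 0,"ay": 0,"az": 0},
    {"hand": 66,"x": 0,"y": 0,"z": 0,"ax": 0,"ay": 0,"az": 0},
    {"hand": 74,"x": 0,"y": 0,"z": 0,"ax": 0,"ay": 0,"az": 0},
    {"hand": 76,"x": 0,"y": 0,"z": 0,"ax": 0,"ay": 0,"az": 0},
  ],
)

```text
t: 18.98
tool_pos: [0.5483, 0.1355, 0.185]
orientation: [-2.907, -0.111, -1.116]
force: [-0.3, -0.9, 0.3]
opening: 0.0699
gripper_force: 0.0
```

```bash
python3 - <<'E'
from h import *
s=st(); Rt=ori(4.3,42); g=s["tool_pos"]+.167*R.from_rotvec(s["orientation"]).as_matrix()[:,2]; x0,y0,z0=wc(g)[0]; print(x0,y0,z0)
for x,z in ((-.006,.001),(-.02,.002),(-.04,.004),(-.06,.008),(-.08,.012),(-.1,.016),(-.12,.02)): rows([(cw(x0+x,y0,z0+z),Rt)],s)
rows([(cw(-.16,.003,.2),ori(4.3,25))],s)
E
```

```text
t 18.98 tcp [0.5483 0.1355 0.185 ] grasp [0.6597 0.1438 0.0609] q [ 0.17  0.03  2.13 -0.27  0.26  1.9 ] F [-0.3 -0.9  0.3] op 0.0699 gf 0.0
0.0008169587011935888 0.0013983856196117495 0.06089441781069628
-0.0038 0.0001 -0.0048 | 0.001 0.0 0.002
-0.0135 0.0001 -0.0149 | 0.001 0.0 0.002
-0.0271 0.0001 -0.0297 | 0.001 0.0 0.002
-0.0393 0.0001 -0.0461 | 0.001 0.0 0.002
-0.0514 0.0001 -0.0624 | 0.001 0.0 0.002
-0.0636 0.0001 -0.0788 | 0.001 0.0 0.002
-0.0758 0.0001 -0.0952 | 0.001 0.0 0.002
0.0224 -0.0012 -0.2037 | 0.001 -0.297 0.002
```

>>> carry_out(
  targets=[
    {"hand": 76,"x": -0.004,"y": 0,"z": -0.005,"ax": 0,"ay": 0,"az": 0},
    {"hand": 76,"x": -0.0135,"y": 0,"z": -0.015,"ax": 0,"ay": 0,"az": 0},
    {"hand": 76,"x": -0.027,"y": 0,"z": -0.03,"ax": 0,"ay": 0,"az": 0},
    {"hand": 76,"x": -0.039,"y": 0,"z": -0.046,"ax": 0,"ay": 0,"az": 0},
    {"hand": 76,"x": -0.051,"y": 0,"z": -0.0625,"ax": 0,"ay": 0,"az": 0},
    {"hand": 76,"x": -0.0635,"y": 0,"z": -0.079,"ax": 0,"ay": 0,"az": 0},
    {"hand": 76,"x": -0.076,"y": 0,"z": -0.095,"ax": 0,"ay": 0,"az": 0},
    {"hand": 76,"x": -0.065,"y": 0,"z": -0.115,"ax": 0,"ay": -0.05,"az": 0},
  ],
)

```text
t: 19.98
tool_pos: [0.4208, 0.1257, 0.2246]
orientation: [-2.94, -0.114, -1.035]
force: [0.8, -0.1, -0.4]
opening: 0.0705
gripper_force: 0.0
```

```bash
python3 - <<'E'
from k2 import *
s=st(); S=s
h=door(1.752); tgt=np.r_[h[:2],.31]
seed=[.67,-.19,1.76,0,1.6,.77]
qb,e=best(tgt,ori(84.3,0),[seed]); print("handle IK",qb.round(2),e)
qa,e=best(cw(-.17,.003,.30),ori(4.3,10),[[.2,-.5,2.0,0,1.4,1.6]]); print(qa.round(2),e)
path(s["q"],qa,6)
im,d=read_camera("top"); cv2.imwrite("pics/t7.png",cv2.resize(im[100:250,190:340],(600,600)))
E
```

```text
t 19.98 tcp [0.4208 0.1257 0.2246] grasp [0.5251 0.1334 0.0944] q [ 0.21 -0.47  2.44 -0.18  0.5   1.83] F [ 0.8 -0.1 -0.4] op 0.0705 gf 0.0
handle IK [ 0.67 -0.2   1.69  0.    1.66  0.77] 1.6653345369377348e-15
[ 0.18 -0.31  1.8  -0.02  1.48  1.67] 1.7914975601086843e-11
1 0.035 0.002 -0.016 | -0.02 -0.08 0.01 | grasp 0.53 0.13 0.12
2 0.068 0.003 -0.038 | -0.03 -0.16 0.01 | grasp 0.53 0.13 0.15
3 0.099 0.003 -0.063 | -0.03 -0.25 0.02 | grasp 0.53 0.13 0.18
4 0.129 0.002 -0.092 | -0.03 -0.33 0.02 | grasp 0.52 0.13 0.22
5 0.156 0.001 -0.125 | -0.02 -0.42 0.01 | grasp 0.51 0.13 0.26
6 0.181 -0.001 -0.162 | 0.0 -0.5 0.0 | grasp 0.49 0.13 0.3
```

View pics/t7.png

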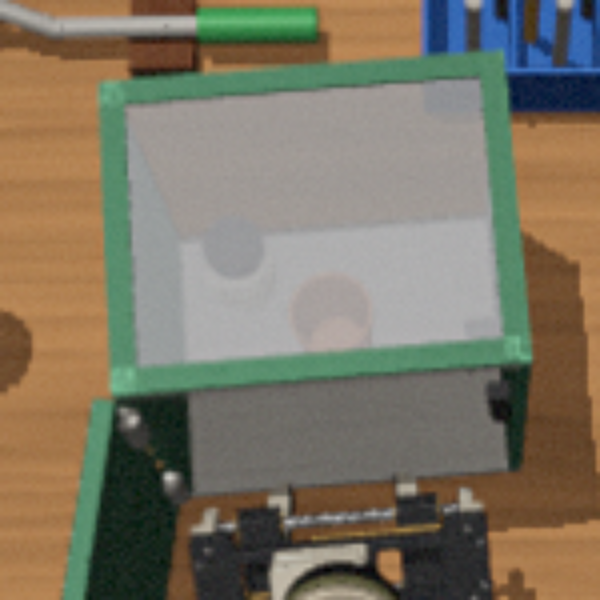

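The cup stands upright inside at crop (331,310), and the jar's lid is unmoved at crop (233,247), about (248,162) in the full picture. Now back to the handle.

>>> carry_out(
  targets=[
    {"hand": 76,"x": 0.015,"y": 0,"z": -0.04,"ax": 0,"ay": -0.08,"az": 0},
    {"hand": 76,"x": 0.045,"y": 0.003,"z": -0.065,"ax": -0.02,"ay": -0.16,"az": 0.01},
    {"hand": 76,"x": 0.08,"y": 0.003,"z": -0.09,"ax": -0.03,"ay": -0.25,"az": 0.02},
    {"hand": 76,"x": 0.11,"y": 0.002,"z": -0.115,"ax": -0.03,"ay": -0.33,"az": 0.02},
    {"hand": 76,"x": 0.14,"y": 0.001,"z": -0.145,"ax": -0.02,"ay": -0.42,"az": 0.01},
    {"hand": 76,"x": 0.17,"y": 0,"z": -0.175,"ax": 0,"ay": -0.5,"az": 0},
    {"hand": 76,"x": 0.19,"y": 0,"z": -0.19,"ax": 0,"ay": -0.55,"az": 0},
  ],
)

```text
t: 20.9
tool_pos: [0.4516, 0.1285, 0.4968]
orientation: [-3.129, -0.117, -0.212]
force: [0.0, 1.0, -0.9]
opening: 0.0706
gripper_force: 0.0
```

```bash
python3 - <<'E'
from k2 import *
s=st(); S=s
h=door(1.752); tgt=np.r_[h[:2],.33]
qb,e=best(tgt,ori(84.3,0),[[.67,-.19,1.76,0,1.6,.77]])
path(s["q"],qb,8)
E
```

```text
t 20.9 tcp [0.4516 0.1285 0.4968] grasp [0.4741 0.1299 0.3314] q [ 0.17 -0.32  1.75 -0.02  1.58  1.67] F [ 0.   1.  -0.9] op 0.0706 gf 0.0
1 -0.005 -0.029 -0.002 | 0.01 -0.02 -0.17 | grasp 0.46 0.16 0.33
2 -0.011 -0.057 -0.002 | 0.02 -0.03 -0.35 | grasp 0.45 0.19 0.33
3 -0.02 -0.086 -0.004 | 0.03 -0.05 -0.52 | grasp 0.44 0.22 0.33
4 -0.03 -0.114 -0.005 | 0.04 -0.06 -0.7 | grasp 0.42 0.24 0.33
5 -0.043 -0.141 -0.007 | 0.05 -0.07 -0.87 | grasp 0.41 0.27 0.33
6 -0.056 -0.168 -0.008 | 0.07 -0.09 -1.05 | grasp 0.39 0.29 0.33
7 -0.072 -0.193 -0.011 | 0.08 -0.1 -1.22 | grasp 0.37 0.32 0.33
8 -0.089 -0.218 -0.013 | 0.1 -0.11 -1.39 | grasp 0.35 0.34 0.33
```

>>> carry_out(
  targets=[
    {"hand": 60,"x": -0.005,"y": -0.029,"z": -0.002,"ax": 0.01,"ay": -0.02,"az": -0.17},
    {"hand": 60,"x": -0.011,"y": -0.057,"z": -0.002,"ax": 0.02,"ay": -0.03,"az": -0.35},
    {"hand": 60,"x": -0.02,"y": -0.086,"z": -0.004,"ax": 0.03,"ay": -0.05,"az": -0.52},
    {"hand": 60,"x": -0.03,"y": -0.114,"z": -0.005,"ax": 0.04,"ay": -0.06,"az": -0.7},
    {"hand": 60,"x": -0.043,"y": -0.141,"z": -0.007,"ax": 0.05,"ay": -0.07,"az": -0.87},
    {"hand": 60,"x": -0.056,"y": -0.168,"z": -0.008,"ax": 0.07,"ay": -0.09,"az": -1.05},
    {"hand": 55,"x": -0.072,"y": -0.193,"z": -0.011,"ax": 0.08,"ay": -0.1,"az": -1.22},
    {"hand": 50,"x": -0.089,"y": -0.218,"z": -0.013,"ax": 0.1,"ay": -0.11,"az": -1.39},
  ],
)

```text
t: 21.9
tool_pos: [0.3443, 0.34, 0.4946]
orientation: [-2.325, -2.107, -0.0]
force: [-0.4, -0.1, 0.4]
opening: 0.0479
gripper_force: 0.0
```

```bash
python3 - <<'E'
from k2 import *
s=st(); h=door(1.752)
for z in (.33,.29,.246): rows([(np.r_[h[:2],z],ori(84.3,0))],s)
E
```

```text
t 21.9 tcp [0.3443 0.34   0.4946] grasp [0.3439 0.3405 0.3276] q [ 0.67 -0.21  1.65  0.    1.69  0.77] F [-0.4 -0.1  0.4] op 0.0479 gf 0.0
-0.0004 0.0012 -0.0024 | -0.003 -0.003 0.001
-0.0005 0.0014 0.0376 | -0.003 -0.003 0.001
-0.0007 0.0015 0.0816 | -0.003 -0.003 0.001
```

>>> carry_out(
  targets=[
    {"hand": 50,"x": 0,"y": 0.001,"z": 0.03,"ax": 0,"ay": 0,"az": 0},
    {"hand": 50,"x": -0.001,"y": 0.001,"z": 0.055,"ax": 0,"ay": 0,"az": 0},
    {"hand": 50,"x": -0.001,"y": 0.001,"z": 0.081,"ax": 0,"ay": 0,"az": 0},
    {"hand": 20,"x": -0.001,"y": 0.001,"z": 0.081,"ax": 0,"ay": 0,"az": 0},
    {"hand": 0,"x": -0.001,"y": 0.001,"z": 0.081,"ax": 0,"ay": 0,"az": 0},
    {"hand": 0,"x": -0.001,"y": 0.001,"z": 0.081,"ax": 0,"ay": 0,"az": 0},
    {"hand": 0,"x": -0.001,"y": 0.001,"z": 0.081,"ax": 0,"ay": 0,"az": 0},
    {"hand": 0,"x": -0.001,"y": 0.001,"z": 0.081,"ax": 0,"ay": 0,"az": 0},
  ],
  newtons=40,
)

```text
t: 22.9
tool_pos: [0.3458, 0.3383, 0.4152]
orientation: [-2.33, -2.102, -0.003]
force: [4.8, -1.9, 2.2]
opening: 0.0093
gripper_force: 40.0
```

```bash
python3 - <<'E'
from k2 import *
s=st(); t0=theta(s)
for t in t0-.06*np.arange(1,9): print(round(t,2),end=" ");rows([(np.r_[door(t)[:2],.246],ori(184.3-np.degrees(t)))],s)
E
```

```text
t 22.9 tcp [0.3458 0.3383 0.4152] grasp [0.3456 0.339  0.2482] q [ 0.67 -0.19  1.79  0.    1.55  0.77] F [ 4.8 -1.9  2.2] op 0.0093 gf 40.0
theta 1.747 r 0.2196
1.69 -0.0126 -0.0038 0.0021 | -0.001 -0.004 -0.061
1.63 -0.0256 -0.0063 0.0021 | -0.001 -0.004 -0.121
1.57 -0.0388 -0.0079 0.002 | -0.001 -0.004 -0.181
1.51 -0.0519 -0.0088 0.002 | -0.001 -0.004 -0.241
1.45 -0.0652 -0.0088 0.0019 | -0.001 -0.004 -0.301
1.39 -0.0784 -0.0081 0.0019 | -0.001 -0.004 -0.361
1.33 -0.0915 -0.0066 0.0018 | -0.001 -0.004 -0.421
1.27 -0.1045 -0.0042 0.0018 | -0.0 -0.004 -0.481
```

>>> carry_out(
  targets=[
    {"hand": 0,"x": -0.0128,"y": -0.003,"z": 0,"ax": 0,"ay": 0,"az": -0.06},
    {"hand": 0,"x": -0.0258,"y": -0.0055,"z": 0,"ax": 0,"ay": 0,"az": -0.12},
    {"hand": 0,"x": -0.039,"y": -0.0073,"z": 0,"ax": 0,"ay": 0,"az": -0.18},
    {"hand": 0,"x": -0.0521,"y": -0.0082,"z": 0,"ax": 0,"ay": 0,"az": -0.24},
    {"hand": 0,"x": -0.0654,"y": -0.0083,"z": 0,"ax": 0,"ay": 0,"az": -0.3},
    {"hand": 0,"x": -0.0786,"y": -0.0076,"z": 0,"ax": 0,"ay": 0,"az": -0.36},
    {"hand": 0,"x": -0.0917,"y": -0.0061,"z": 0,"ax": 0,"ay": 0,"az": -0.42},
    {"hand": 0,"x": -0.1047,"y": -0.0038,"z": 0,"ax": 0,"ay": 0,"az": -0.48},
  ],
)

```text
t: 23.9
tool_pos: [0.3312, 0.2346, 0.4152]
orientation: [-1.76, -2.598, -0.007]
force: [5.8, 2.7, 2.8]
opening: 0.009
gripper_force: 40.0
```

```bash
python3 - <<'E'
from k2 import *
s=st(); t0=theta(s)
for t in t0-.06*np.array([1,4,8]): print(round(t,2),end=" ");rows([(np.r_[door(t)[:2],.248],ori(184.3-np.degrees(t)))],s)
E
```

```text
t 23.9 tcp [0.3312 0.2346 0.4152] grasp [0.3312 0.2356 0.2482] q [ 0.49 -0.43  1.97  0.01  1.59  0.11] F [5.8 2.7 2.8] op 0.009 gf 40.0
theta 1.266 r 0.22
1.21 -0.0127 -0.0035 0.0001 | 0.002 -0.005 -0.06
1.03 -0.052 -0.0085 -0.0002 | 0.003 -0.005 -0.24
0.79 -0.1046 -0.0041 -0.0004 | 0.003 -0.005 -0.48
```

>>> carry_out(
  targets=[
    {"hand": 0,"x": -0.0128,"y": -0.0033,"z": 0,"ax": 0,"ay": 0,"az": -0.06},
    {"hand": 0,"x": -0.0258,"y": -0.0058,"z": 0,"ax": 0,"ay": 0,"az": -0.12},
    {"hand": 0,"x": -0.039,"y": -0.0075,"z": 0,"ax": 0,"ay": 0,"az": -0.18},
    {"hand": 0,"x": -0.0521,"y": -0.0084,"z": 0,"ax": 0,"ay": 0,"az": -0.24},
    {"hand": 0,"x": -0.0654,"y": -0.0085,"z": 0,"ax": 0,"ay": 0,"az": -0.3},
    {"hand": 0,"x": -0.0786,"y": -0.0078,"z": 0,"ax": 0,"ay": 0,"az": -0.36},
    {"hand": 0,"x": -0.0917,"y": -0.0063,"z": 0,"ax": 0,"ay": 0,"az": -0.42},
    {"hand": 0,"x": -0.1047,"y": -0.004,"z": 0,"ax": 0,"ay": 0,"az": -0.48},
  ],
)

```text
t: 24.9
tool_pos: [0.3661, 0.1359, 0.4151]
orientation: [-1.092, -2.943, -0.008]
force: [1.2, 3.9, 6.9]
opening: 0.009
gripper_force: 40.0
```

>>> carry_out(
  targets=[
    {"hand": 0,"x": -0.0128,"y": -0.0033,"z": 0,"ax": 0,"ay": 0,"az": -0.06},
    {"hand": 0,"x": -0.0258,"y": -0.0058,"z": 0,"ax": 0,"ay": 0,"az": -0.12},
    {"hand": 0,"x": -0.039,"y": -0.0075,"z": 0,"ax": 0,"ay": 0,"az": -0.18},
    {"hand": 0,"x": -0.0521,"y": -0.0084,"z": 0,"ax": 0,"ay": 0,"az": -0.24},
    {"hand": 0,"x": -0.0654,"y": -0.0085,"z": 0,"ax": 0,"ay": 0,"az": -0.3},
    {"hand": 0,"x": -0.0786,"y": -0.0078,"z": 0,"ax": 0,"ay": 0,"az": -0.36},
    {"hand": 0,"x": -0.0917,"y": -0.0063,"z": 0,"ax": 0,"ay": 0,"az": -0.42},
    {"hand": 0,"x": -0.1047,"y": -0.004,"z": 0,"ax": 0,"ay": 0,"az": -0.48},
  ],
)

```text
t: 25.9
tool_pos: [0.4429, 0.0645, 0.4151]
orientation: [-0.361, -3.12, -0.008]
force: [-0.7, 4.3, 11.7]
opening: 0.0092
gripper_force: 40.0
```

```bash
python3 - <<'E'
from k2 import *
s=st(); t0=theta(s)
for t in (.25,.2,.15,.1,.08,.06,.045,.02,0): print(round(t,3),end=" ");rows([(np.r_[door(t)[:2],.248],ori(184.3-np.degrees(t)))],s)
E
```

```text
t 25.9 tcp [0.4429 0.0645 0.4151] grasp [0.4429 0.0654 0.2481] q [ 0.03 -0.3   1.87  0.01  1.57 -1.31] F [-0.7  4.3 11.7] op 0.0092 gf 40.0
theta 0.307 r 0.2206
0.25 -0.0122 -0.0028 0.0001 | 0.005 -0.001 -0.056
0.2 -0.023 -0.0049 0.0 | 0.005 -0.001 -0.106
0.15 -0.0339 -0.0065 0.0 | 0.005 -0.001 -0.156
0.1 -0.0449 -0.0075 -0.0 | 0.005 -0.001 -0.206
0.08 -0.0492 -0.0078 -0.0 | 0.005 -0.001 -0.226
0.06 -0.0537 -0.008 -0.0 | 0.005 -0.001 -0.246
0.045 -0.057 -0.008 -0.0 | 0.005 -0.001 -0.261
0.02 -0.0625 -0.008 -0.0 | 0.005 -0.001 -0.286
0 -0.0669 -0.008 -0.0 | 0.005 -0.001 -0.306
```

>>> carry_out(
  targets=[
    {"hand": 0,"x": -0.01,"y": -0.002,"z": 0,"ax": 0,"ay": 0,"az": -0.045},
    {"hand": 0,"x": -0.02,"y": -0.004,"z": 0,"ax": 0,"ay": 0,"az": -0.09},
    {"hand": 0,"x": -0.029,"y": -0.0055,"z": 0,"ax": 0,"ay": 0,"az": -0.135},
    {"hand": 0,"x": -0.037,"y": -0.0065,"z": 0,"ax": 0,"ay": 0,"az": -0.17},
    {"hand": 0,"x": -0.044,"y": -0.007,"z": 0,"ax": 0,"ay": 0,"az": -0.2},
    {"hand": 0,"x": -0.05,"y": -0.0078,"z": 0,"ax": 0,"ay": 0,"az": -0.23},
    {"hand": 0,"x": -0.055,"y": -0.008,"z": 0,"ax": 0,"ay": 0,"az": -0.25},
    {"hand": 0,"x": -0.059,"y": -0.008,"z": 0,"ax": 0,"ay": 0,"az": -0.27},
  ],
)

```text
t: 26.9
tool_pos: [0.4984, 0.0429, 0.4151]
orientation: [-0.059, 3.141, 0.006]
force: [-0.1, -0.1, 12.2]
opening: 0.0088
gripper_force: 40.0
```

```bash
python3 - <<'E'
from k2 import *
s=st(); t0=theta(s)
for l in (0,.005,.01,.013): rows([(np.r_[door(0,l)[:2],.248],ori(184.3))],s)
E
```

```text
t 26.9 tcp [0.4984 0.0429 0.4151] grasp [0.4984 0.0435 0.2481] q [-0.02 -0.15  1.75  0.    1.54 -1.63] F [-0.1 -0.1 12.2] op 0.0088 gf 40.0
theta 0.036 r 0.2206
-0.0077 -0.0017 0.0001 | 0.004 0.001 -0.037
-0.0127 -0.0015 0.0001 | 0.004 0.001 -0.037
-0.0177 -0.0013 0.0001 | 0.004 0.001 -0.037
-0.0207 -0.0012 0.0001 | 0.004 0.001 -0.037
```

>>> carry_out(
  targets=[
    {"hand": 0,"x": -0.002,"y": -0.0005,"z": 0,"ax": 0,"ay": 0,"az": -0.01},
    {"hand": 0,"x": -0.004,"y": -0.001,"z": 0,"ax": 0,"ay": 0,"az": -0.02},
    {"hand": 0,"x": -0.006,"y": -0.001,"z": 0,"ax": 0,"ay": 0,"az": -0.03},
    {"hand": 0,"x": -0.0077,"y": -0.0015,"z": 0,"ax": 0,"ay": 0,"az": -0.037},
    {"hand": 0,"x": -0.009,"y": -0.0015,"z": 0,"ax": 0,"ay": 0,"az": -0.037},
    {"hand": 0,"x": -0.01,"y": -0.0015,"z": 0,"ax": 0,"ay": 0,"az": -0.037},
    {"hand": 0,"x": -0.011,"y": -0.0015,"z": 0,"ax": 0,"ay": 0,"az": -0.037},
    {"hand": 0,"x": -0.012,"y": -0.0015,"z": 0,"ax": 0,"ay": 0,"az": -0.037},
  ],
)

```text
t: 27.9
tool_pos: [0.5097, 0.042, 0.415]
orientation: [0.116, -3.138, -0.006]
force: [-7.2, -0.4, 13.7]
opening: 0.0091
gripper_force: 40.0
```

>>> carry_out(
  targets=[
    {"hand": 0,"x": -0.001,"y": 0,"z": 0,"ax": 0,"ay": 0,"az": 0},
    {"hand": 0,"x": -0.002,"y": 0,"z": 0,"ax": 0,"ay": 0,"az": 0},
  ],
)

```text
t: 28.15
tool_pos: [0.5116, 0.0421, 0.415]
orientation: [0.116, -3.137, -0.006]
force: [-8.0, -1.2, 15.5]
opening: 0.0096
gripper_force: 40.0
```

>>> carry_out(
  targets=[
    {"hand": 0,"x": -0.001,"y": 0,"z": 0,"ax": 0,"ay": 0,"az": 0},
    {"hand": 0,"x": -0.002,"y": 0,"z": 0,"ax": 0,"ay": 0,"az": 0},
  ],
)

```text
t: 28.4
tool_pos: [0.5134, 0.0422, 0.415]
orientation: [0.116, -3.137, -0.006]
force: [-10.0, -1.1, 15.7]
opening: 0.009
gripper_force: 40.0
```

>>> carry_out(
  targets=[
    {"hand": 0,"x": -0.001,"y": 0,"z": 0,"ax": 0,"ay": 0,"az": 0},
    {"hand": 0,"x": -0.002,"y": 0,"z": 0,"ax": 0,"ay": 0,"az": 0},
  ],
)

```text
t: 28.65
tool_pos: [0.5153, 0.0423, 0.415]
orientation: [0.116, -3.136, -0.006]
force: [-12.3, -1.0, 16.6]
opening: 0.0092
gripper_force: 40.0
```

>>> carry_out(
  targets=[
    {"hand": 0,"x": -0.0005,"y": 0,"z": 0,"ax": 0,"ay": 0,"az": 0},
    {"hand": 0,"x": -0.001,"y": 0,"z": 0,"ax": 0,"ay": 0,"az": 0},
  ],
)

```text
t: 28.9
tool_pos: [0.5159, 0.0423, 0.4149]
orientation: [0.116, -3.135, -0.005]
force: [-15.7, -1.6, 20.0]
opening: 0.0091
gripper_force: 40.0
```

>>> carry_out(
  targets=[
    {"hand": 0,"x": -0.0005,"y": 0,"z": 0,"ax": 0,"ay": 0,"az": 0},
    {"hand": 0,"x": -0.001,"y": 0,"z": 0,"ax": 0,"ay": 0,"az": 0},
  ],
)

```text
t: 29.15
tool_pos: [0.5165, 0.0423, 0.4149]
orientation: [0.116, -3.133, -0.005]
force: [-19.7, -2.6, 21.3]
opening: 0.0093
gripper_force: 40.0
```

>>> carry_out(
  targets=[
    {"hand": 0,"x": 0.002,"y": 0,"z": 0,"ax": 0,"ay": 0,"az": 0},
    {"hand": 0,"x": 0.004,"y": 0,"z": 0,"ax": 0,"ay": 0,"az": 0},
    {"hand": 0,"x": 0.006,"y": 0,"z": 0,"ax": 0,"ay": 0,"az": 0},
    {"hand": 0,"x": 0.006,"y": 0,"z": 0,"ax": 0,"ay": 0,"az": 0},
  ],
)

```text
t: 29.65
tool_pos: [0.5114, 0.0421, 0.415]
orientation: [0.116, -3.137, -0.006]
force: [-8.3, 0.3, 14.8]
opening: 0.0091
gripper_force: 40.0
```

The force at the same tool position is unchanged after backing off, so I can't tell yet whether the catch snapped. I compare the door's lower edge with the earlier picture of it shut.

```bash
python3 - <<'E'
from h import *
st()
A=cv2.imread("pics/s2.png"); im,_=read_camera("side"); B=cv2.resize(im[100:340,230:550],(800,600)); cv2.imwrite("pics/s8.png",B)
def edge(I,c,r0,r1):
    h=I[r0:r1,c-2:c+3].astype(float).mean(1); v=h[:,2]-h[:,1]  # red-green: rises from door to bench
    v=cv2.GaussianBlur(v.reshape(-1,1),(1,9),0).ravel(); m=(v[:8].mean()+v[-8:].mean())/2
    i=np.argmax(v>m); return r0+i-(v[i]-m)/(v[i]-v[i-1]+1e-9)
for c in (220,235,250,265,280,290): print(c,[round(edge(I,c,330+int((c-210)*1.0),430+int((c-210)*1.0)),2) for I in (A,B)])
# horizontal silhouette: fixed right wall corner as control
for c in (340,380,420): print("ctl",c,[round(edge(I,c,410,500),2) for I in (A,B)])
E
```

```text
t 29.65 tcp [0.5114 0.0421 0.415 ] grasp [0.511  0.0427 0.248 ] q [-0.02 -0.11  1.71  0.    1.54 -1.66] F [-8.3  0.3 14.8] op 0.0091 gf 40.0
220 [np.float64(391.92), np.float64(392.44)]
235 [np.float64(407.7), np.float64(408.75)]
250 [np.float64(422.54), np.float64(424.88)]
265 [np.float64(437.45), np.float64(442.29)]
280 [np.float64(454.18), np.float64(458.96)]
290 [np.float64(464.74), np.float64(471.07)]
ctl 340 [np.float64(464.54), np.float64(464.63)]
ctl 380 [np.float64(454.72), np.float64(454.4)]
ctl 420 [np.float64(443.51), np.float64(443.22)]
```

The door is not snapped: its free edge still stands about 4 mm out while the control edges match. I push on in small steps and relieve the vertical load.

>>> carry_out(
  targets=[
    {"hand": 0,"x": -0.002,"y": 0,"z": -0.001,"ax": 0,"ay": 0,"az": 0},
    {"hand": 0,"x": -0.004,"y": 0,"z": -0.0015,"ax": 0,"ay": 0,"az": 0},
    {"hand": 0,"x": -0.0055,"y": 0,"z": -0.0015,"ax": 0,"ay": 0,"az": 0},
    {"hand": 0,"x": -0.0065,"y": 0,"z": -0.0015,"ax": 0,"ay": 0,"az": 0},
  ],
)

```text
t: 30.2
tool_pos: [0.5168, 0.0424, 0.4149]
orientation: [0.116, -3.131, -0.005]
force: [-19.3, -2.5, 15.0]
opening: 0.009
gripper_force: 40.0
```

>>> carry_out(
  targets=[
    {"hand": 0,"x": -0.0005,"y": 0,"z": 0,"ax": 0,"ay": 0,"az": 0},
    {"hand": 0,"x": -0.0005,"y": 0,"z": 0,"ax": 0,"ay": 0,"az": 0},
  ],
)

```text
t: 30.45
tool_pos: [0.517, 0.0424, 0.415]
orientation: [0.116, -3.13, -0.005]
force: [-19.9, -2.9, 15.6]
opening: 0.0095
gripper_force: 40.0
```

```bash
cat > e.py <<'E'
from h import *
def edge(I,c,r0,r1):
    h=I[r0:r1,c-2:c+3].astype(float).mean(1); v=h[:,2]-h[:,1]
    v=cv2.GaussianBlur(v.reshape(-1,1),(1,9),0).ravel(); m=(v[:8].mean()+v[-8:].mean())/2
    i=np.argmax(v>m); return r0+i-(v[i]-m)/(v[i]-v[i-1]+1e-9)
A=cv2.imread("pics/s2.png"); im,_=read_camera("side"); B=cv2.resize(im[100:340,230:550],(800,600)); cv2.imwrite("pics/s9.png",B)
for c in (235,250,265,280,290): print(c,[round(float(edge(I,c,330+int((c-210)*1.0),430+int((c-210)*1.0))),1) for I in (A,B)])
E
python3 e.py
```

```text
235 [407.7, 408.9]
250 [422.5, 424.9]
265 [437.5, 442.3]
280 [454.2, 458.8]
290 [464.7, 470.1]
```

View pics/s9.png

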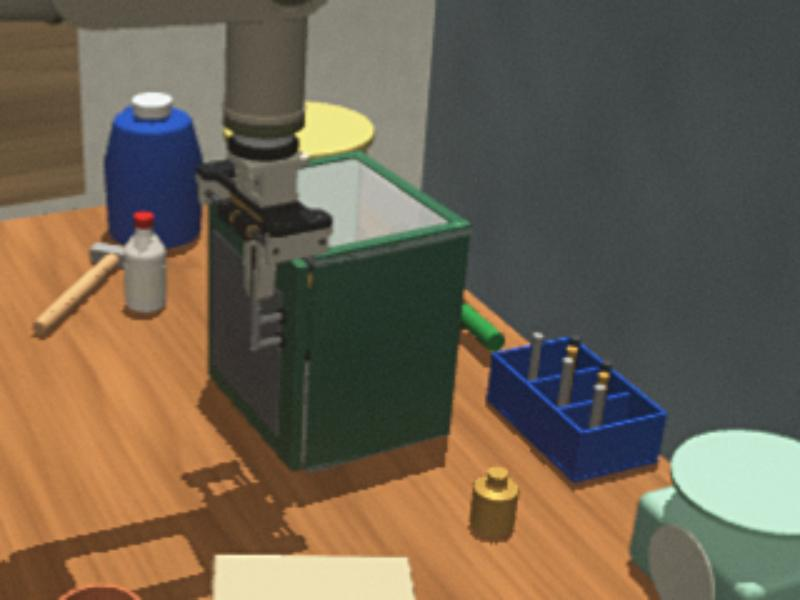

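```bash
python3 - <<'E'
from h import *
s=st(); print("wt",s["wrist_torque"].round(2)); Ro=R.from_rotvec(s["orientation"]).as_matrix(); print(Ro.round(4)); print("x az",np.degrees(np.arctan2(Ro[1,0],Ro[0,0]))%360)
f=lambda c,r:(230+c*.4+.0,100+r*.4)
for c,a,b in ((265,437.5,442.3),(280,454.2,458.8),(290,464.7,470.1)):
    p=wc(onz("side",[f(c,a),f(c,b)],.006)); print(p.round(4)[:,:2].tolist())
# line of force: moment about TCP -> height of contact
F=s["force"]; M=s["wrist_torque"]; print("lever z from Mx,My", -M[1]/F[0] if F[0] else 0)
E
```

```text
t 30.5 tcp [0.517  0.0424 0.415 ] grasp [0.5154 0.0428 0.248 ] q [-0.02 -0.09  1.69  0.    1.55 -1.66] F [-20.   -2.4  15. ] op 0.0094 gf 40.0
wt [-0.45  3.27 -0.06]
[[-0.9972 -0.0738 -0.0097]
 [-0.0738  0.9973  0.0029]
 [ 0.0094  0.0036 -0.9999]]
x az 184.23260401416383
[[-0.1162, -0.0482], [-0.121, -0.0577]]
[[-0.1165, -0.0882], [-0.121, -0.0969]]
[[-0.1161, -0.1129], [-0.1214, -0.1228]]
lever z from Mx,My 0.16298406941667667
```

>>> carry_out(
  targets=[
    {"hand": 0,"x": 0,"y": 0,"z": -0.0015,"ax": 0,"ay": 0,"az": 0},
    {"hand": 0,"x": 0,"y": 0,"z": -0.003,"ax": 0,"ay": 0,"az": 0},
    {"hand": 0,"x": 0,"y": 0,"z": -0.004,"ax": 0,"ay": 0,"az": 0},
    {"hand": 0,"x": 0,"y": 0,"z": -0.004,"ax": 0,"ay": 0,"az": 0},
  ],
)

```text
t: 31.0
tool_pos: [0.5169, 0.0424, 0.4152]
orientation: [0.115, -3.126, -0.006]
force: [-11.0, -2.1, -5.3]
opening: 0.0092
gripper_force: 40.0
```

```bash
python3 - <<'E'
from h import *
s=st(); print("wt",s["wrist_torque"].round(2))
E
python3 e.py
```

```text
t 31.0 tcp [0.5169 0.0424 0.4152] grasp [0.5147 0.0429 0.2482] q [-0.02 -0.09  1.69  0.    1.55 -1.66] F [-11.   -2.1  -5.3] op 0.0092 gf 40.0
wt [-0.47  1.64 -0.05]
235 [407.7, 408.7]
250 [422.5, 424.7]
265 [437.5, 442.3]
280 [454.2, 459.0]
290 [464.7, 470.8]
```

>>> carry_out(
  targets=[
    {"hand": 0,"x": -0.0005,"y": 0,"z": 0.0005,"ax": 0,"ay": 0,"az": 0},
    {"hand": 0,"x": -0.001,"y": 0,"z": 0.001,"ax": 0,"ay": 0,"az": 0},
  ],
)

```text
t: 31.3
tool_pos: [0.5176, 0.0424, 0.4151]
orientation: [0.115, -3.126, -0.005]
force: [-20.6, -2.6, 4.2]
opening: 0.0094
gripper_force: 40.0
```

>>> carry_out(
  targets=[
    {"hand": 0,"x": -0.0005,"y": 0,"z": 0,"ax": 0,"ay": 0,"az": 0},
    {"hand": 0,"x": -0.001,"y": 0,"z": 0,"ax": 0,"ay": 0,"az": 0},
  ],
)

```text
t: 31.55
tool_pos: [0.5181, 0.0424, 0.415]
orientation: [0.115, -3.124, -0.005]
force: [-23.7, -4.4, 5.5]
opening: 0.0091
gripper_force: 40.0
```

```bash
python3 - <<'E'
from h import *
s=st(); print("wt",s["wrist_torque"].round(2))
E
python3 e.py
```

```text
t 31.55 tcp [0.5181 0.0424 0.415 ] grasp [0.5155 0.0429 0.2481] q [-0.02 -0.08  1.69  0.    1.55 -1.66] F [-23.7  -4.4   5.5] op 0.0091 gf 40.0
wt [-0.62  3.74 -0.02]
235 [407.7, 408.6]
250 [422.5, 425.1]
265 [437.5, 442.2]
280 [454.2, 458.8]
290 [464.7, 470.1]
```

```bash
python3 - <<'E'
from h import *
v,u=np.mgrid[0:480,0:640]; uv=np.c_[u.ravel(),v.ravel()]
for n in ("side","top"):
    im,d=read_camera(n); np.savez(n+"9.npz",im=im,d=d)
    W=wc(cloud(n,d,uv)).reshape(480,640,3); hsv=cv2.cvtColor(im,cv2.COLOR_BGR2HSV)
    ng=~((hsv[...,0]>55)&(hsv[...,0]<95)&(hsv[...,1]>70))&(d>0)
    for lo,hi in ((.20,.23),(.23,.25),(.25,.27),(.285,.295),(.295,.305),(.305,.315),(.315,.33),(.33,.36),(.36,.4)):
        m=ng&(W[...,2]>lo)&(W[...,2]<hi)&(W[...,0]>-.25)&(W[...,0]<-.05)&(abs(W[...,1]+.09)<.13)
        P=W[m]
        if len(P): print(n,lo,hi,len(P),"x",np.percentile(P[:,0],[2,98]).round(3),"y",np.percentile(P[:,1],[2,98]).round(3))
# door front face plane from side/top depth: green/dark panel points, left part
im,d=read_camera("top"); W=wc(cloud("top",d,uv)).reshape(480,640,3)
m=(abs(W[...,2]-.274)<.004)&(W[...,0]<-.095)&(W[...,0]>-.13)&(abs(W[...,1])<.12); P=W[m]
for a,b in ((-.12,-.08),(-.08,-.04),(-.04,0),(0,.04),(.04,.08),(.08,.12)):
    q=P[(P[:,1]>a)&(P[:,1]<b)]; print(a,len(q),q[:,0].min().round(4) if len(q) else "")
E
```

```text
side 0.2 0.23 201 x [-0.161 -0.088] y [-0.126  0.039]
side 0.23 0.25 141 x [-0.163 -0.088] y [-0.125  0.029]
side 0.25 0.27 147 x [-0.162 -0.063] y [-0.127 -0.07 ]
side 0.285 0.295 27 x [-0.163 -0.115] y [-0.116 -0.074]
side 0.295 0.305 11 x [-0.163 -0.158] y [-0.116 -0.088]
side 0.305 0.315 21 x [-0.184 -0.124] y [-0.177 -0.008]
side 0.315 0.33 279 x [-0.187 -0.118] y [-0.179 -0.007]
side 0.33 0.36 803 x [-0.187 -0.119] y [-0.186 -0.002]
side 0.36 0.4 347 x [-0.184 -0.124] y [-0.134 -0.078]
top 0.2 0.23 90 x [-0.158 -0.117] y [-0.09   0.038]
top 0.23 0.25 10 x [-0.153 -0.118] y [-0.087  0.025]
top 0.25 0.27 10 x [-0.156 -0.103] y [-0.09   0.035]
top 0.285 0.295 10 x [-0.148 -0.072] y [-0.084  0.024]
top 0.315 0.33 54 x [-0.185 -0.172] y [-0.138 -0.033]
top 0.33 0.36 478 x [-0.185 -0.126] y [-0.181  0.005]
top 0.36 0.4 25 x [-0.184 -0.168] y [-0.13  -0.044]
-0.12 0 
-0.08 7 -0.1184
-0.04 21 -0.1193
0 78 -0.1186
0.04 105 -0.1172
0.08 111 -0.116
```

```bash
python3 - <<'E'
from h import *
A=cv2.imread("pics/s2.png")[225:475,230:350]; B=np.load("side9.npz")["im"]; B=cv2.resize(B[100:340,230:550],(800,600),interpolation=cv2.INTER_CUBIC)[225:475,230:350]
T=np.load("top9.npz")["im"][170:235,210:330]
r=lambda I,w,h: cv2.resize(np.clip(I*1.6+15,0,255).astype(np.uint8),(w,h),interpolation=cv2.INTER_CUBIC)
L=np.hstack([r(A,200,417),r(B,200,417)]); T=r(T,400,217)
o=np.zeros((600,800,3),np.uint8); o[:600,:288]=r(B,288,600); o[:417,290:490]=r(A,200,417); o[:168,492:800]=r(np.load("top9.npz")["im"][170:235,210:330],308,168); o[180:348,492:800]=r(np.load("top0.npz")["im"][170:235,210:330],308,168)
I=np.load("top9.npz")["im"][105:200,210:330]; o[356:600,492:800]=r(I,308,244)
cv2.imwrite("pics/z10.png",o)
E
```

```text
(no output)
```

View pics/z10.png

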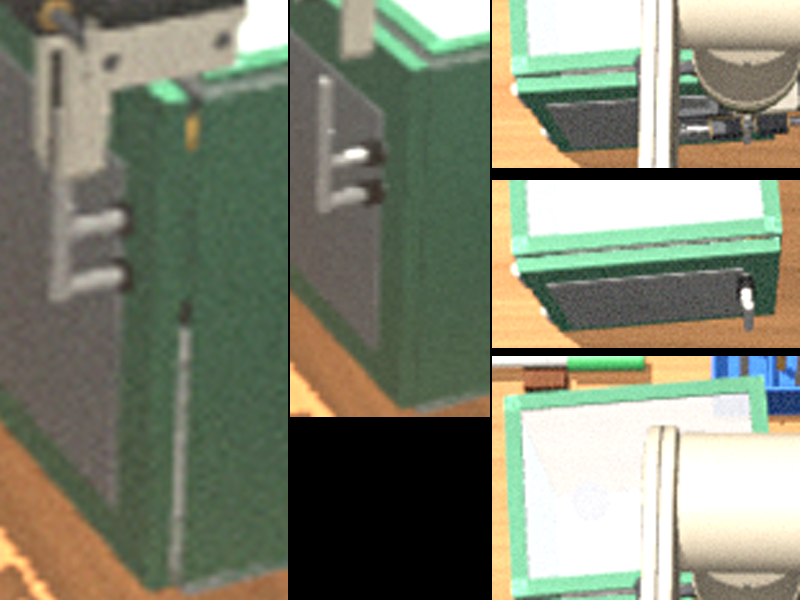

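The gap is clear apart from the black buffer and the brass ridge, yet the door holds at about 0.02 rad under 24 N on the bar. I back off, let go, and push on the door panel itself with closed fingers, which bypasses the sprung bar.

>>> carry_out(
  targets=[
    {"hand": 0,"x": 0.003,"y": 0,"z": 0,"ax": 0,"ay": 0,"az": 0},
    {"hand": 0,"x": 0.006,"y": 0,"z": 0,"ax": 0,"ay": 0,"az": 0},
    {"hand": 0,"x": 0.01,"y": 0,"z": 0,"ax": 0,"ay": 0,"az": 0},
    {"hand": 0,"x": 0.014,"y": 0,"z": 0,"ax": 0,"ay": 0,"az": 0},
    {"hand": 0,"x": 0.018,"y": 0,"z": 0,"ax": 0,"ay": 0,"az": 0},
    {"hand": 0,"x": 0.02,"y": 0,"z": 0,"ax": 0,"ay": 0,"az": 0.02},
    {"hand": 0,"x": 0.02,"y": 0,"z": 0,"ax": 0,"ay": 0,"az": 0.02},
  ],
)

```text
t: 32.62
tool_pos: [0.5004, 0.0417, 0.4154]
orientation: [0.084, -3.135, -0.008]
force: [2.2, 5.5, -16.4]
opening: 0.0091
gripper_force: 40.0
```

```bash
python3 - <<'E'
from h import *
s=st(); print("wt",s["wrist_torque"].round(2)); theta(s)
E
python3 e.py
```

```text
t 32.62 tcp [0.5004 0.0417 0.4154] grasp [0.4995 0.0425 0.2485] q [-0.02 -0.14  1.74  0.    1.55 -1.65] F [  2.2   5.5 -16.4] op 0.0091 gf 40.0
wt [ 0.78 -0.51 -0.08]
theta 0.025 r 0.2213
235 [407.7, 408.5]
250 [422.5, 425.4]
265 [437.5, 443.7]
280 [454.2, 460.5]
290 [464.7, 472.3]
```

>>> carry_out(
  targets=[
    {"hand": 0,"x": -0.001,"y": 0,"z": 0.004,"ax": 0,"ay": 0,"az": 0},
    {"hand": 20,"x": -0.001,"y": 0,"z": 0.004,"ax": 0,"ay": 0,"az": 0},
    {"hand": 40,"x": -0.001,"y": 0,"z": 0.004,"ax": 0,"ay": 0,"az": 0},
    {"hand": 40,"x": -0.001,"y": 0,"z": -0.02,"ax": 0,"ay": 0,"az": 0},
    {"hand": 30,"x": -0.001,"y": 0,"z": -0.05,"ax": 0,"ay": 0,"az": 0},
    {"hand": 0,"x": 0,"y": 0,"z": -0.05,"ax": 0,"ay": 0,"az": 0},
  ],
)

```text
t: 33.42
tool_pos: [0.5015, 0.0407, 0.4702]
orientation: [-0.084, 3.138, 0.005]
force: [-0.7, 0.4, -0.2]
opening: 0.0221
gripper_force: 0.0
```

```bash
python3 - <<'E'
from h import *
s=st(); Rt=ori(184.3)
for x,y,z in ((-.15,-.045,.30),(-.15,-.045,.247),(-.135,-.045,.247),(-.125,-.045,.247)): rows([(cw(x,y,z),Rt)],s)
v,u=np.mgrid[0:480,0:640]; uv=np.c_[u.ravel(),v.ravel()]
E
python3 e.py
```

```text
t 33.42 tcp [0.5015 0.0407 0.4702] grasp [0.5019 0.0413 0.3032] q [-0.02 -0.15  1.65  0.    1.64 -1.65] F [-0.7  0.4 -0.2] op 0.0221 gf 0.0
-0.0137 0.0447 0.0034 | 0.003 0.002 -0.022
-0.0136 0.0446 0.0564 | 0.003 0.002 -0.022
-0.0286 0.0449 0.0564 | 0.003 0.002 -0.022
-0.0386 0.0451 0.0564 | 0.003 0.002 -0.022
235 [407.7, 408.9]
250 [422.5, 424.9]
265 [437.5, 442.3]
280 [454.2, 459.0]
290 [464.7, 471.7]
```

>>> carry_out(
  targets=[
    {"hand": 0,"x": -0.007,"y": 0.022,"z": 0.003,"ax": 0,"ay": 0,"az": -0.02},
    {"hand": 0,"x": -0.01,"y": 0.0445,"z": 0.003,"ax": 0,"ay": 0,"az": -0.02},
    {"hand": 0,"x": -0.01,"y": 0.0445,"z": 0.03,"ax": 0,"ay": 0,"az": -0.02},
    {"hand": 0,"x": -0.01,"y": 0.0445,"z": 0.056,"ax": 0,"ay": 0,"az": -0.02},
    {"hand": 0,"x": -0.02,"y": 0.0445,"z": 0.056,"ax": 0,"ay": 0,"az": -0.02},
    {"hand": 0,"x": -0.028,"y": 0.0445,"z": 0.056,"ax": 0,"ay": 0,"az": -0.02},
    {"hand": 0,"x": -0.031,"y": 0.0445,"z": 0.056,"ax": 0,"ay": 0,"az": -0.02},
  ],
)

```text
t: 34.35
tool_pos: [0.5303, 0.0872, 0.4122]
orientation: [0.116, -3.138, -0.006]
force: [-0.8, -0.1, 0.4]
opening: 0.0006
gripper_force: 0.0
```

>>> carry_out(
  targets=[
    {"hand": 0,"x": -0.002,"y": 0,"z": 0,"ax": 0,"ay": 0,"az": 0},
    {"hand": 0,"x": -0.004,"y": 0,"z": 0,"ax": 0,"ay": 0,"az": 0},
  ],
)

```text
t: 34.6
tool_pos: [0.5333, 0.0875, 0.4116]
orientation: [0.116, -3.136, -0.006]
force: [-7.8, -0.9, 5.1]
opening: 0.0007
gripper_force: 4.3
```

>>> carry_out(
  targets=[
    {"hand": 0,"x": -0.0005,"y": 0,"z": 0,"ax": 0,"ay": 0,"az": 0},
    {"hand": 0,"x": -0.001,"y": 0,"z": 0,"ax": 0,"ay": 0,"az": 0},
  ],
)

```text
t: 34.85
tool_pos: [0.5337, 0.0875, 0.4116]
orientation: [0.116, -3.134, -0.005]
force: [-9.9, -0.3, 6.3]
opening: 0.0009
gripper_force: 5.1
```

>>> carry_out(
  targets=[
    {"hand": 0,"x": -0.0005,"y": 0,"z": 0,"ax": 0,"ay": 0,"az": 0},
    {"hand": 0,"x": -0.001,"y": 0,"z": 0,"ax": 0,"ay": 0,"az": 0},
  ],
)

```text
t: 35.1
tool_pos: [0.5341, 0.0876, 0.4116]
orientation: [0.116, -3.132, -0.005]
force: [-15.6, -1.1, 8.7]
opening: 0.0004
gripper_force: 7.8
```

```bash
python3 - <<'E'
from h import *
s=st(); print("wt",s["wrist_torque"].round(2))
E
python3 e.py
```

```text
t 35.1 tcp [0.5341 0.0876 0.4116] grasp [0.5329 0.0881 0.2446] q [ 0.07 -0.03  1.64  0.    1.54 -1.58] F [-15.6  -1.1   8.7] op 0.0004 gf 7.8
wt [-0.37  2.04 -0.21]
235 [407.7, 407.9]
250 [422.5, 425.0]
265 [437.5, 442.3]
280 [454.2, 458.9]
290 [464.7, 470.1]
```

>>> carry_out(
  targets=[
    {"hand": 0,"x": -0.0005,"y": 0,"z": -0.0005,"ax": 0,"ay": 0,"az": 0},
    {"hand": 0,"x": -0.001,"y": 0,"z": -0.001,"ax": 0,"ay": 0,"az": 0},
  ],
)

```text
t: 35.4
tool_pos: [0.5346, 0.0876, 0.4117]
orientation: [0.115, -3.129, -0.005]
force: [-17.6, -1.8, 4.5]
opening: 0.0005
gripper_force: 8.9
```

>>> carry_out(
  targets=[
    {"hand": 0,"x": -0.0005,"y": 0,"z": -0.0005,"ax": 0,"ay": 0,"az": 0},
    {"hand": 0,"x": -0.001,"y": 0,"z": -0.001,"ax": 0,"ay": 0,"az": 0},
  ],
)

```text
t: 35.65
tool_pos: [0.5351, 0.0876, 0.4117]
orientation: [0.115, -3.126, -0.005]
force: [-20.4, -3.5, 3.7]
opening: 0.0002
gripper_force: 10.4
```

```bash
python3 - <<'E'
from h import *
s=st(); print("wt",s["wrist_torque"].round(2), "jt",s["joint_torque"].round(1))
E
python3 e.py
```

```text
t 35.65 tcp [0.5351 0.0876 0.4117] grasp [0.5329 0.088  0.2447] q [ 0.07 -0.02  1.63  0.    1.54 -1.58] F [-20.4  -3.5   3.7] op 0.0002 gf 10.4
wt [-0.36  2.72 -0.32] jt [ -0.  -47.5 -56.2   0.5  -6.8  -0.3]
235 [407.7, 407.7]
250 [422.5, 424.9]
265 [437.5, 442.4]
280 [454.2, 459.1]
290 [464.7, 470.0]
```

```bash
python3 - <<'E'
from h import *
print("cup rim in t7",wc(onz("top",[(190+331/4,100+310/4)],.093)).round(4), "jar",wc(onz("top",[(190+233/4,100+247/4)],.093)).round(4))
s=st()
# door free-edge & gap from side depth: points behind the gap
im,d=read_camera("side"); 
for cx,cy in ((303,300),(304,330),(305,345),(304,380),(303,420),(303,450)):
    for dx in (-1,0,1):
        u,v=int(round(230+cx*.4))+dx,int(round(100+cy*.4)); print((u,v),im[v,u],wc(cloud("side",d,[(u,v)])).round(3)[0].tolist(),end=" ; ")
    print()
E
```

```text
cup rim in t7 [[0.0021 0.0001 0.093 ]] jar [[0.0542 0.0657 0.093 ]]
t 35.7 tcp [0.5351 0.0877 0.4117] grasp [0.5329 0.0881 0.2447] q [ 0.07 -0.02  1.63  0.    1.54 -1.58] F [-19.2  -2.9   3.7] op 0.0005 gf 10.1
(350, 220) [43 56 38] [-0.116, -0.123, 0.23] ; (351, 220) [41 56 38] [-0.114, -0.125, 0.231] ; (352, 220) [43 58 41] [-0.109, -0.122, 0.228] ; 
(351, 232) [44 58 41] [-0.114, -0.127, 0.194] ; (352, 232) [37 54 36] [0.024, 0.111, 0.043] ; (353, 232) [35 48 36] [0.026, 0.108, 0.044] ; 
(351, 238) [41 56 40] [-0.11, -0.121, 0.171] ; (352, 238) [42 56 39] [0.029, 0.118, 0.015] ; (353, 238) [37 51 37] [-0.102, -0.119, 0.168] ; 
(351, 252) [60 69 65] [-0.014, 0.045, 0.011] ; (352, 252) [70 77 76] [-0.007, 0.05, 0.006] ; (353, 252) [52 62 56] [-0.103, -0.123, 0.125] ; 
(350, 268) [47 59 47] [-0.111, -0.124, 0.073] ; (351, 268) [77 84 84] [-0.057, -0.034, 0.007] ; (352, 268) [68 76 74] [-0.104, -0.123, 0.071] ; 
(350, 280) [63 70 69] [-0.092, -0.094, 0.008] ; (351, 280) [76 85 86] [-0.091, -0.097, 0.01] ; (352, 280) [54 64 59] [-0.099, -0.118, 0.025] ;
```

>>> carry_out(
  targets=[
    {"hand": 0,"x": 0.004,"y": 0,"z": 0.001,"ax": 0,"ay": 0,"az": 0},
    {"hand": 0,"x": 0.008,"y": 0,"z": 0.002,"ax": 0,"ay": 0,"az": 0},
    {"hand": 0,"x": 0.013,"y": 0,"z": 0.002,"ax": 0,"ay": 0,"az": 0},
    {"hand": 0,"x": 0.013,"y": -0.03,"z": 0.002,"ax": 0,"ay": 0,"az": 0},
    {"hand": 0,"x": 0.013,"y": -0.058,"z": 0.002,"ax": 0,"ay": 0,"az": 0},
    {"hand": 0,"x": 0.009,"y": -0.058,"z": 0.002,"ax": 0,"ay": 0,"az": 0},
    {"hand": 0,"x": 0.006,"y": -0.058,"z": 0.002,"ax": 0,"ay": 0,"az": 0},
  ],
)

```text
t: 36.62
tool_pos: [0.5358, 0.0299, 0.411]
orientation: [0.115, -3.136, -0.006]
force: [-2.0, -0.2, -0.7]
opening: 0.0006
gripper_force: 1.4
```

```bash
python3 - <<'E'
from h import *
s=st(); print("wt",s["wrist_torque"].round(2),"tool c",wc(s["tool_pos"]).round(4))
E
python3 e.py
```

```text
t 36.62 tcp [0.5358 0.0299 0.411 ] grasp [0.5352 0.0306 0.244 ] q [-0.04 -0.04  1.65  0.    1.53 -1.69] F [-2.  -0.2 -0.7] op 0.0006 gf 1.4
wt [-0.12  0.17 -0.02] tool c [[-0.1313 -0.1028  0.411 ]]
235 [407.7, 409.0]
250 [422.5, 425.1]
265 [437.5, 442.4]
280 [454.2, 459.1]
290 [464.7, 470.1]
```

>>> carry_out(
  targets=[
    {"hand": 0,"x": -0.001,"y": 0,"z": 0,"ax": 0,"ay": 0,"az": 0},
    {"hand": 0,"x": -0.002,"y": 0,"z": 0,"ax": 0,"ay": 0,"az": 0},
    {"hand": 0,"x": -0.003,"y": 0,"z": -0.001,"ax": 0,"ay": 0,"az": 0},
    {"hand": 0,"x": -0.004,"y": 0,"z": -0.001,"ax": 0,"ay": 0,"az": 0},
  ],
)

```text
t: 37.17
tool_pos: [0.5379, 0.0303, 0.4108]
orientation: [0.116, -3.128, -0.005]
force: [-20.0, -3.8, 7.0]
opening: 0.0009
gripper_force: 10.0
```

>>> carry_out(
  targets=[
    {"hand": 0,"x": -0.001,"y": 0,"z": -0.0005,"ax": 0,"ay": 0,"az": 0},
    {"hand": 0,"x": -0.002,"y": 0,"z": -0.001,"ax": 0,"ay": 0,"az": 0},
  ],
)

```text
t: 37.42
tool_pos: [0.5395, 0.0303, 0.4109]
orientation: [0.116, -3.126, -0.005]
force: [-15.0, -3.8, -2.1]
opening: 0.0007
gripper_force: 7.8
```

>>> carry_out(
  targets=[
    {"hand": 0,"x": -0.001,"y": 0,"z": -0.0005,"ax": 0,"ay": 0,"az": 0},
    {"hand": 0,"x": -0.002,"y": 0,"z": -0.001,"ax": 0,"ay": 0,"az": 0},
  ],
)

```text
t: 37.67
tool_pos: [0.5422, 0.0304, 0.4112]
orientation: [0.116, -3.128, -0.005]
force: [-7.5, -2.8, -5.2]
opening: 0.0005
gripper_force: 3.8
```

>>> carry_out(
  targets=[
    {"hand": 0,"x": -0.0005,"y": 0,"z": 0,"ax": 0,"ay": 0,"az": 0},
    {"hand": 0,"x": -0.001,"y": 0,"z": 0,"ax": 0,"ay": 0,"az": 0},
  ],
)

```text
t: 37.92
tool_pos: [0.5436, 0.0308, 0.4118]
orientation: [0.117, -3.13, -0.006]
force: [-7.0, -2.7, -4.6]
opening: 0.0
gripper_force: 3.5
```

```bash
python3 - <<'E'
from h import *
s=st(); print("wt",s["wrist_torque"].round(2),"tool c",wc(s["tool_pos"]).round(4))
E
python3 e.py
```

```text
t 37.92 tcp [0.5436 0.0308 0.4118] grasp [0.5421 0.0313 0.2449] q [-0.04 -0.02  1.63  0.    1.54 -1.68] F [-7.  -2.7 -4.6] op 0.0 gf 3.5
wt [-0.3   0.8  -0.02] tool c [[-0.1234 -0.1025  0.4118]]
235 [407.7, 407.7]
250 [422.5, 420.6]
265 [437.5, 437.6]
280 [454.2, 453.1]
290 [464.7, 463.7]
```

The door edge now matches the shut reference and the force has dropped. I draw back gently and check that it holds.

>>> carry_out(
  targets=[
    {"hand": 0,"x": 0.003,"y": 0,"z": 0,"ax": 0,"ay": 0,"az": 0},
    {"hand": 0,"x": 0.007,"y": 0,"z": 0,"ax": 0,"ay": 0,"az": 0},
    {"hand": 0,"x": 0.012,"y": 0,"z": 0,"ax": 0,"ay": 0,"az": 0},
    {"hand": 0,"x": 0.015,"y": 0,"z": 0,"ax": 0,"ay": 0,"az": 0},
  ],
)

```text
t: 38.48
tool_pos: [0.5293, 0.0292, 0.4142]
orientation: [0.116, -3.136, -0.006]
force: [-0.1, -0.2, -0.1]
opening: 0.0005
gripper_force: 0.0
```

```bash
python3 - <<'E'
from h import *
s=st(); print("tool c",wc(s["tool_pos"]).round(4))
E
python3 e.py
```

```text
t 38.48 tcp [0.5293 0.0292 0.4142] grasp [0.5288 0.0298 0.2472] q [-0.04 -0.06  1.67  0.    1.54 -1.69] F [-0.1 -0.2 -0.1] op 0.0005 gf 0.0
tool c [[-0.1378 -0.103   0.4142]]
235 [407.7, 407.4]
250 [422.5, 421.1]
265 [437.5, 437.3]
280 [454.2, 453.8]
290 [464.7, 464.0]
```

>>> carry_out(
  targets=[
    {"hand": 0,"x": 0,"y": 0,"z": -0.03,"ax": 0,"ay": 0,"az": 0},
    {"hand": 0,"x": 0,"y": 0,"z": -0.07,"ax": 0,"ay": 0,"az": 0},
    {"hand": 0,"x": 0.03,"y": 0,"z": -0.11,"ax": 0,"ay": 0,"az": 0},
    {"hand": 0,"x": 0.08,"y": -0.02,"z": -0.13,"ax": 0,"ay": 0,"az": 0},
    {"hand": 0,"x": 0.13,"y": -0.05,"z": -0.13,"ax": 0,"ay": 0,"az": 0},
    {"hand": 0,"x": 0.15,"y": -0.09,"z": -0.13,"ax": 0,"ay": 0,"az": 0},
    {"hand": 0,"x": 0.15,"y": -0.14,"z": -0.13,"ax": 0,"ay": 0,"az": 0},
    {"hand": 0,"x": 0.15,"y": -0.14,"z": -0.13,"ax": 0,"ay": 0,"az": 0},
  ],
)

```text
t: 39.52
tool_pos: [0.3903, -0.1245, 0.5437]
orientation: [0.109, -3.136, -0.005]
force: [-0.6, 0.1, -0.0]
opening: 0.0002
gripper_force: 0.0
```

```bash
python3 e.py; python3 - <<'E'
from h import *
st(); im,d=read_camera("top"); a=np.load("top0.npz")["im"]
# compare gap line at the door's right end and the rest of the scene with the start
df=cv2.absdiff(im,a).max(2)>60; df=cv2.morphologyEx(df.astype(np.uint8),cv2.MORPH_OPEN,np.ones((4,4)))
n,_,stt,_=cv2.connectedComponentsWithStats(df); print([x.tolist() for x in stt[1:] if x[4]>40])
g=lambda I:cv2.HoughCircles(cv2.cvtColor(I,cv2.COLOR_BGR2GRAY),3,1,20)
c=im[160:195,225:315].astype(int); r=c[...,2]-c[...,1]; m=(r>r.mean()+8).astype(np.uint8); n,_,q,ce=cv2.connectedComponentsWithStats(m); k=1+np.argmax(q[1:,4]); print("cup blob",ce[k]+[225,160],q[k],wc(onz("top",[ce[k]+[225,160]],.093)).round(3))
E
```

```text
235 [407.7, 407.9]
250 [422.5, 421.6]
265 [437.5, 437.3]
280 [454.2, 453.6]
290 [464.7, 464.8]
t 39.58 tcp [ 0.3906 -0.1231  0.5438] grasp [ 0.3899 -0.1225  0.3768] q [-0.43 -0.4   1.72  0.    1.83 -2.07] F [1.2 1.1 0.5] op 0.0007 gf 0.0
[[330, 183, 104, 192, 5877], [405, 187, 69, 48, 1553], [465, 207, 18, 45, 248], [413, 216, 76, 120, 1202], [425, 251, 36, 48, 586], [426, 256, 13, 19, 150], [404, 282, 15, 8, 77], [629, 282, 11, 12, 92], [414, 293, 207, 100, 2465], [620, 311, 9, 10, 76], [586, 313, 37, 31, 618], [625, 326, 14, 25, 224], [577, 331, 11, 10, 73], [324, 343, 8, 12, 64], [414, 342, 19, 34, 182], [565, 342, 13, 15, 134], [272, 348, 52, 38, 739], [342, 355, 11, 10, 64], [572, 357, 68, 45, 1192], [377, 361, 187, 99, 9554], [566, 360, 12, 20, 125], [304, 363, 24, 22, 247], [257, 377, 20, 11, 127], [382, 381, 14, 21, 192], [596, 389, 16, 10, 68], [279, 409, 8, 14, 80], [305, 434, 24, 46, 633], [262, 436, 21, 18, 224], [275, 458, 36, 22, 562], [208, 460, 51, 17, 649], [370, 468, 23, 12, 176], [408, 472, 28, 8, 189]]
cup blob [273.82172373 173.5188902 ] [  10    0   80   30 1694] [[ 0.013 -0.004  0.093]]
```

```bash
python3 -c "
from plant import robot
print(robot.close_job())"
```

```text
the job is handed in; nothing more can be done
None
```

Job handed in at about 40 s: the copper cup stands upright next to the jar and the door is shut and holding, but it took about 20 N pushing on the panel to pass the catch, after 24 N on the handle failed, both above the 10 to 14 N given.

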